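Draw the clogged filter element out of the paint filter pot with the pull hook

TASK

Take the red-handled hook from the rack, feel for the yellow wire loop down in the open filter pot, and gently draw the filter element out by it: keep the hook upright rather than levering it over against the loop, do not strain the loop or scrape the pot, and keep the gripper itself off the element and the pot, as both are wet with paint. Stand the element upright in the free part of the drip tray, setting it down softly, and take the hook out of the loop. Hang the hook back in the rack, and leave everything else where it is.

Things in the scene. Friction and masses are not known exactly. Their poses are not given: they have to be found in the camera images.
- pot: Paint filter pot, bolted down, lid off. Origin: centre of its underside on the bench, z up. Upright steel cylinder 92 mm across; smooth round bore 84 mm across, its floor 12 mm and its open mouth 175 mm above the bench; mouth flange 126 mm across. Foot plate 150 x 110 mm; pipe stubs reach 83 mm out along +x and -x. The hook may not press on it with over 12 N.
- pot_mouth (a point): Centre of the bore at the level of the pot's mouth (175 mm up). A rubber lip at the bore's floor grips the element's foot: 3 to 9 N of drag, besides its weight, over the first 12 mm of lift; above that the element slides free with 1.5 mm of play all round.
- element: Used filter element, seated on the floor of the pot's bore. Origin: centre of its underside; z its axis, up; 0.36 to 0.6 kg. Foot 66 mm across, mesh body 64 mm, round steel cap 81 mm across from 46 to 54 mm up. The yellow loop stands on the cap; hung by it the element tilts up to 20 degrees and rights itself when stood. More than 16 N from the hook on loop or element spoils it.
- loop_foot (a point): On the element's axis, midway between the two ears of the yellow wire loop, 58 mm above the element's underside; axes as the element's. The loop: an arch of 4 mm wire, 44 mm wide along x; its straight top bar, 26 mm long, runs along x, 30 mm out from here. Stuck with dried paint, it leans up to 37 degrees to +y or -y, angle unknown: the bar is up to 18 mm off the axis. Find it by feel.
- hook: Pull hook, hanging upright in the rack; 0.13 kg. Origin: on the shank axis at the underside of the collar, z up. Steel collar 34 mm across, 0 to 6 mm; red square handle 24 x 24 mm, sides along x and y, 6 to 68 mm. Below: straight round steel shank 5 mm thick, ending in a J at -120 mm. In the pot keep it upright within 3 degrees.
- hook_bend (a point): Middle of the 5 mm rod at the bottom of the hook's J: 6.5 mm out along the hook's +x from the shank axis, 117.5 mm below the collar's underside. The J bends to the hook's +x: its tip stands 14 mm out from the shank axis (outer face 16.5 mm) and reaches up to -104 mm; inside of the bend at -115 mm; 8 mm clear between shank and tip.
- rack: Blue steel tool rack fixed to the bench. Origin: middle of its foot on the bench, z up. Shelf plate 6 mm thick, 200 (y) x 90 mm (x), top at 135 mm, with two slots 14 mm wide at y = +48 and -48 mm, open to -x (front edge x = -45 mm), ending at x = +7 mm. A tool hangs with its shank in a slot at x about -4 to 0, its collar on the plate. Nothing stands above the plate but the tools.
- tray: Aluminium drip tray fixed to the bench, 190 (x) x 260 (y) x 28 mm, wall and floor 4 mm. Origin: centre of its underside. The gun cup stands near its +y end.
- tray_free (a point): Middle of the free part of the tray, on its floor (4 mm above the bench), 50 mm to -y of the tray's centre.
- cup: Aluminium spray-gun cup, 56 mm across, 62 mm high, in the tray. Origin: centre of its underside. Leave it.
- stirrer: Stirrer with pale wooden handle hanging in the rack's other slot; collar and handle as on the hook, flat blade below to -115 mm. Leave it.
- pot_lid: The pot's round steel lid, 126 mm across, 12 mm thick with a wire handle to 39 mm high, lying on the bench. Leave it.
- paint_can: Large paint can, 166 mm across, 186 mm high, black drips. Leave it.
- spray_can: Spray can, 66 mm across, 190 mm high. Leave it.
- red_jar: Red jar, 72 mm across, 85 mm high. Leave it.
- black_batten: Black painted batten, 170 x 30 x 20 mm, lying on the bench. Leave it.
- white_block: White painted wood block, 120 x 45 x 20 mm, lying on the bench. Leave it.
Things that resemble listed ones, but are neither listed nor needed, are in the scene too. There is more than one size of the hook; the job needs the smaller. What is shaped like the element but turquoise is not meant.

How it is judged:
On the way, in this order (a step that is already met when the one before it is completed fails the run):
1. the hook is taken out of the rack (distance of hook from where it was at the start of the episode above 0.05 m), for 0.1 s.
2. the element hangs on the hook, drawn clear of the pot's mouth (z of element in the frame of pot above 0.175 m and contact force between hook and element above 2.5 N), for 0.2 s.
3. the element stands upright in the free part of the drip tray, off the hook (x of element in the frame of tray between -0.055 and 0.055 m and y of element in the frame of tray between -0.088 and 0.03 m and z of element in the frame of tray between 0.001 and 0.009 m and angle between element's own z axis and vertical below 0.1 rad and contact force between hook and element below 0.2 N), for 0.3 s.
At the end, for the whole second after the job is handed in: The element stands at rest on the tray floor, upright within 0.1 rad, its centre within 55 mm of the tray's middle in x and from -88 to 30 mm in y, off the hook; the hook hangs still and upright in a slot of the rack, its collar on the plate (4 mm), its shank within 25 mm of the slot's middle (all of step 3 and linear speed of each of element, hook below 0.02 m/s and x of hook in the frame of rack between -0.025 and 0.01 m and z of hook in the frame of rack between 0.131 and 0.139 m and angle between hook's own z axis and vertical below 0.1 rad and (y of hook in the frame of rack between 0.038 and 0.058 m or y of hook in the frame of rack between -0.058 and -0.038 m)); the robot touches nothing.
It fails at once if the loop is strained: more than 16 N between hook and element, or the hook levered over by more than 0.06 rad from upright in the pot (contact force between hook and element above 16 N or (angle between hook's own z axis and vertical above 0.06 rad and horizontal distance between hook and pot below 0.06 m)).
It fails at once if the hook scrapes the pot: more than 12 N between them (contact force between hook and pot above 12 N).
It fails at once if the gripper or the arm touches the wet element or pot (contact force between any of the fingers, the arm and element above 0.5 N or contact force between any of the fingers, the arm and pot above 0.5 N).
It fails at once if the element is dropped or banged into the tray: more than 30 N (contact force between element and tray above 30 N).
It fails at once if something else is shifted by more than 15 mm (distance of any of cup, stirrer, pot_lid, paint_can, spray_can, red_jar, black_batten, white_block from where it was at the start of the episode above 0.015 m).
It also fails if it takes over 72 s, if anything falls off the work surface, if the arm or the gripper's body presses on something with over 40 N, if the wrist force passes 120 N, or if a joint passes its speed limit or range.

ROBOT

A 7-joint arm with a two-finger parallel gripper is mounted at the origin on the work surface. World frame = base frame: x ahead of the robot, y to its left, z up, the work surface at z = 0. Lengths are in m, angles in rad, forces in N, time in s.
With the tool pointing down it reaches from about 0.4 to 0.85 m from the base axis. Payload 6.9 kg.
Tool frame: the origin (TCP) lies at the very end of the fingers, on their centre line; the grasp point (between the pads) lies 19 mm behind it (env.grip_point_offset is the distance from the TCP to the grasp point, in m); z points along the fingers, y is the line along which they close (so a half turn about z gives the same grasp; the last joint's range is limited). The gripper opens to 85 mm and grips with 20 to 120 N. Pads are 22 mm wide; open, the fingers measure 114 mm over their backs; the gripper's body (76 mm by 85 mm) begins 54 mm behind the grasp point. The pads swing forward as they close: fully open they stand 13 mm farther back than shut.
Start: joints at [-1.226, 0.507, -0.238, 1.5, 0.126, 1.149, -0.155], TCP at [0.148, 0.607, 0.231] pointing down, gripper open.
Joint ranges: [-3.08, 3.08], [-0.24, 2.05], [-1.43, 1.35], [0, 2.5], [-1.52, 4.66], [0.17, 1.96], [-2.89, 2.89]. Speed limits (rad/s): [2.39, 2.39, 3.14, 3.14, 3.14, 3.14, 3.14].

INTERFACE

Orientations are given as a rotation vector (axis times angle).
In Python, from rig import sensors, get_image, ticket, trace, pinpoint, env gives the robot as it stands. The module is installed in compiled form; this text tells all that it offers.
- The arm moves only by the tool play_rows, never from a script. Its argument "series" is a list of rows, each a list of 7 numbers: the shift along the tool's x, y, z in cm, then the turn, a rotation vector about the tool's x, y, z in degrees, then the closure, from 0 (fully open) to 1 (shut). A call has 1 to 8 rows; each row shifts and turns the commanded pose from where the row before left it, along the tool's axes as they then stand; what a row does not reach is not made up. A row lasts 1/10 s, in which the tool goes at most 50 mm and 8.59 degrees, less where a joint would pass 70% of its speed; a pose out of reach is approached as far as the arm can. A call with a gripper value outside its range is refused whole. The fingers move at their own pace and stop on an object; "force" is the grip in N (left out, the last holds). Time passes only in rows, so rows that do not move let the fingers close. It gives the time, the measured TCP pose, the force, the opening and the grip force at its end, in the units of the state.
- sensors.sense(): the state, without advancing time (a new reading comes with each control period).
- get_image(name): name is "scene" or "top" or "wrist"; returns a dict with "image" (384x512x3 uint8, red, green, blue), "intrinsics" (3x3 intrinsics, pixels), "position" and "orientation" of the camera in the world. Camera axes: x right, y up, looking along -z (the intrinsics and any distortion apply to the point x, -y, -z); pixel columns grow to the right and rows downward; lengths in m; the calibration is good to about 2 mm. A picture is of the moment at which its call begins. There is no depth.
- ticket.job_done(): hands the job in; it is judged then, once.
Trained networks look in a picture, given as the dict that the camera call returned (one of the last four; its "shot" number tells which), for a name from the list of things; names that differ only in an ending like _2 or _b are one class to them, and where a whole thing is asked for, a point or a joint stands for the part that bears it (a point fixed in the world has none). Each returns a list of dicts, best first, with "score" (0 to 1); they miss things now and then, are a little off and sometimes report something else, mostly with a low value. They report only what shows in the picture. A call takes as long as a camera call. They do not tell look-alikes from the thing itself.
- trace(picture, target): "pixels" (384x512 bool, what is visible of it) and "extent" ([left, top, width, height] in pixels, round what is visible of it).
- pinpoint(picture, target): "uv" ([column, row] in pixels: a listed point, or the origin of a listed thing).
The state is a dict: "time_s": time; "joint_positions": joint angles; "qvel": joint speeds; "joint_efforts": joint torques, N m; "eef_pos": TCP position; "ee_rot": TCP orientation; "contact_force": force on the tool from outside, world axes, zero at the start; "moment": the same for the moment, N m; "opening": finger opening in m; "gripper_force": force on a finger pad.
Only numpy, scipy, OpenCV 4.12 (cv2) and the standard library are available. Lean on these libraries where they do the work, as an engineer would, in place of code of your own. Each camera call takes 0.05 s, during which the arm holds its last target. There are 200 camera calls.

## Working session

There is one attempt and no reset: what is moved stays moved. The work goes in short steps, Python scripts to look and compute and a tool call to move; the robot and the scene stay as the last step left them, time stands still between calls to the robot, and variables do not carry over. Pictures are saved under pics/ and viewed, at most 14 in all, crops included, and the job is handed in when it is done.

Besides the shell and the picture viewer there is one more tool, called after ">>>" as a command line: name --pt "numbers of a row" for each row, then --argument value for the rest. play_rows: Moves the arm, as the interface text tells. Its arguments: {"type":"object","properties":{"series":{"type":"array"},"force":{"type":"number"}},"required":["series"]}

```bash
mkdir -p pics; cat > h.py <<'E'
import numpy as np, cv2
from scipy.spatial.transform import Rotation as R
from rig import sensors, get_image, ticket, trace, pinpoint, env
def rot(o):
    o=np.array(o,float)
    if o.shape==(3,3): return o
    return R.from_rotvec(o).as_matrix() if o.size==3 else R.from_quat(o).as_matrix()
def ray(p,uv):
    K=np.array(p["intrinsics"]); d=np.linalg.inv(K)@[uv[0],uv[1],1]
    return np.array(p["position"]), rot(p["orientation"])@(d*[1,-1,-1])
def atz(p,uv,z):
    o,d=ray(p,uv); return o+d*(z-o[2])/d[2]
def proj(p,X):
    c=rot(p["orientation"]).T@(np.array(X)-p["position"]); q=np.array(p["intrinsics"])@(c*[1,-1,-1]); return q[:2]/q[2]
def tri(prs):
    A=np.zeros((3,3));b=np.zeros(3)
    for p,uv in prs:
        o,d=ray(p,uv);d/=np.linalg.norm(d);M=np.eye(3)-np.outer(d,d);A+=M;b+=M@o
    return np.linalg.solve(A,b)
def save(p,n): cv2.imwrite("pics/"+n,p["image"][:,:,::-1])
E
python3 - <<'E'
from h import *
np.set_printoptions(precision=4,suppress=True)
ps={n:get_image(n) for n in("scene","top","wrist")}
for n,p in ps.items():
    print(n,p.keys(),p["position"],p["orientation"],p["intrinsics"][0][0]); save(p,n+"0.png")
im=np.hstack([ps["scene"]["image"],ps["top"]["image"]])
for t in "pot pot_mouth element hook hook_bend rack tray tray_free cup stirrer pot_lid paint_can spray_can".split():
    print(t,[(n,[(np.round(q["uv"]).tolist(),round(q["score"],2)) for q in pinpoint(ps[n],t)][:3]) for n in("scene","top")])
print(sensors.sense())
E
```

```text
scene dict_keys(['image', 'intrinsics', 'position', 'orientation', 'shot']) [-0.4268 -0.6588  1.1971] [ 0.7224 -0.4474 -0.9995] 441.1553933911692
top dict_keys(['image', 'intrinsics', 'position', 'orientation', 'shot']) [ 0.3739 -0.1236  1.4556] [ 0.1509 -0.1191 -1.5525] 364.738408467913
wrist dict_keys(['image', 'intrinsics', 'position', 'orientation', 'shot']) [0.0826 0.6225 0.3728] [-0.2243 -0.1751  1.3241] 276.23583195287483
pot [('scene', [([236.0, 191.0], 0.85), ([235.0, 158.0], 0.47)]), ('top', [([240.0, 198.0], 0.84)])]
pot_mouth [('scene', [([234.0, 157.0], 0.66)]), ('top', [([236.0, 193.0], 0.6), ([236.0, 196.0], 0.37)])]
element [('scene', [([217.0, 224.0], 0.67)]), ('top', [([236.0, 197.0], 0.78), ([241.0, 241.0], 0.55), ([136.0, 179.0], 0.5)])]
hook [('scene', [([377.0, 292.0], 0.59), ([304.0, 218.0], 0.49)]), ('top', [([391.0, 246.0], 0.77), ([323.0, 220.0], 0.6)])]
hook_bend [('scene', [([339.0, 255.0], 0.78), ([307.0, 242.0], 0.77)]), ('top', [([352.0, 224.0], 0.81)])]
rack [('scene', [([288.0, 241.0], 0.63)]), ('top', [([344.0, 183.0], 0.74), ([308.0, 228.0], 0.57)])
[... 520 characters left out ...]
0.0], 0.64), ([237.0, 197.0], 0.43), ([161.0, 226.0], 0.34)])]
spray_can [('scene', [([319.0, 195.0], 0.94), ([248.0, 158.0], 0.56)]), ('top', [([303.0, 166.0], 0.78)])]
{'time_s': 1.45, 'joint_positions': array([-1.2265,  0.5075, -0.2376,  1.5002,  0.1257,  1.1489, -0.1548]), 'qvel': array([ 0.0011, -0.0012, -0.0005,  0.0001,  0.0021, -0.0009,  0.    ]), 'joint_efforts': array([ -0.0002, -62.0359,  -2.185 , -24.9957,   0.0138,   0.0025,
         0.    ]), 'eef_pos': array([0.1479, 0.6072, 0.2313]), 'ee_rot': array([-0.3743, -3.1192,  0.0002]), 'contact_force': array([0.0048, 0.4163, 0.5405]), 'moment': array([-0.0675,  0.0002, -0.0692]), 'gripper_force': 0.0, 'opening': 0.08525297741543203}
```

View images.

```bash
cd pics; python3 -c "
import cv2
a=cv2.imread('scene0.png')[110:340,60:440];cv2.imwrite('s1.png',cv2.resize(a,None,fx=2.1,fy=2.1,interpolation=cv2.INTER_CUBIC))
a=cv2.imread('top0.png')[120:300,100:440];cv2.imwrite('t1.png',cv2.resize(a,None,fx=2.3,fy=2.3,interpolation=cv2.INTER_CUBIC))"
```

```text
(no output)
```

View pics/s1.png

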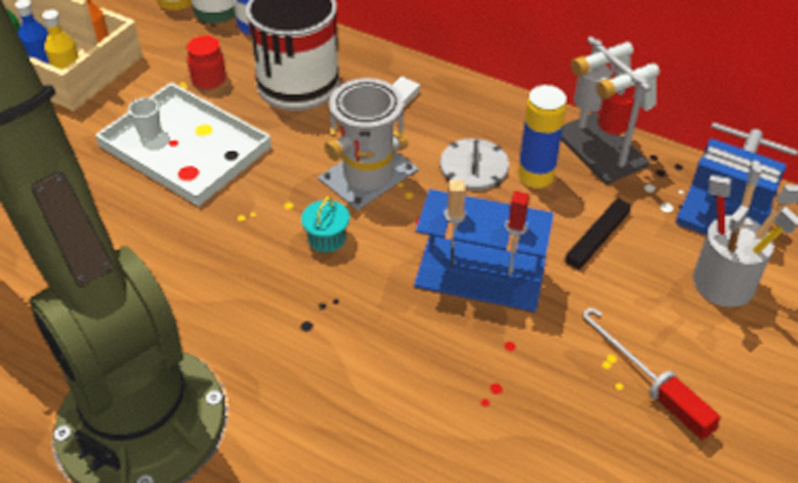

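View pics/t1.png

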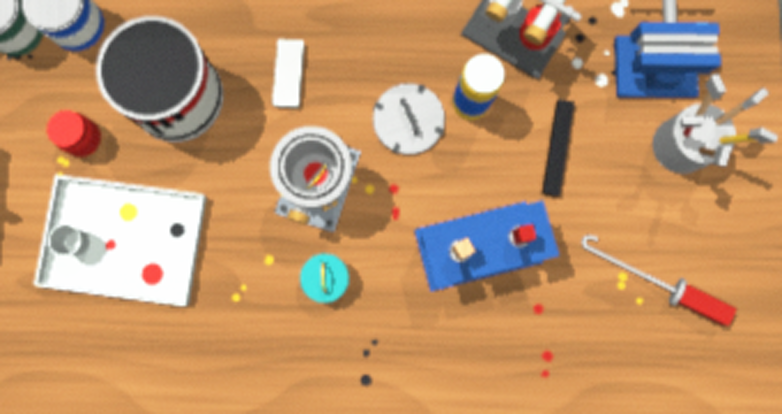

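The scene view shows the red-handled hook upright in the blue rack's right slot at (307,210), and the stirrer in the left slot at (277,205). A bigger hook lies on the bench at about (370,285). The top view shows the pot bore at (236,193) with the yellow wire inside at about (238,196). The turquoise decoy is at (241,241), and the tray is free on the right of the cup.

Candidates:
- **Hook:** rack (307,210) in scene, or lying (377,292) and larger. I choose the rack one.
- **Element:** in the pot at (236,196) in top, or turquoise at (241,241). I choose the one in the pot.

```bash
python3 - <<'E'
from h import *
np.set_printoptions(precision=4,suppress=True)
T=get_image("top");S=get_image("scene")
def best(p,t): 
    r=trace(p,t); return r
def poly(p,m,z):
    c=max(cv2.findContours(m.astype(np.uint8),0,1)[0],key=cv2.contourArea)[:,0,:]
    return np.array([atz(p,q,z)[:2] for q in c])
for t,z in (("rack",.135),("tray",.028)):
    for p,n in((T,"top"),(S,"scene")):
        for r in trace(p,t)[:2]:
            P=poly(p,r["pixels"],z); b=cv2.minAreaRect((P*1000).astype(np.float32)); print(t,n,round(r["score"],2),b,r["extent"])
# blue plate mask in top: brighter top
for p,n in((T,"top"),(S,"scene")):
    for t,z in(("pot_mouth",.175),("pot",0),("tray_free",.004),("rack",0),("tray",0)):
        for q in pinpoint(p,t)[:2]: print(t,n,atz(p,q["uv"],z),round(q["score"],2),np.round(q["uv"],1))
    for t in("hook","stirrer"):
        for r in trace(p,t)[:3]: 
            ys,xs=np.nonzero(r["pixels"]); print(t,n,r["extent"],round(r["score"],2),xs.mean(),ys.mean())
        for q in pinpoint(p,t)[:3]: print(t,"pp",n,atz(p,q["uv"],.135),np.round(q["uv"],1),round(q["score"],2))
    for q in pinpoint(p,"hook_bend")[:3]: print("bend",n,atz(p,q["uv"],.0175),np.round(q["uv"],1),q["score"])
np.savez("ps.npz",T=T["image"],S=S["image"])
c=S["image"][170:270,250:340];cv2.imwrite("pics/hk.png",cv2.resize(c[:,:,::-1],None,fx=6,fy=6,interpolation=cv2.INTER_CUBIC))
c=T["image"][160:230,205:275]; cv2.imwrite("pics/pt.png",cv2.resize(c[:,:,::-1],None,fx=8,fy=8,interpolation=cv2.INTER_CUBIC))
E
```

```text
rack top 0.7 ((471.0010681152344, -303.8167724609375), (100.871826171875, 209.34237670898438), 14.286615371704102) [282.2, 208.6, 60.8, 36.8]
rack scene 0.59 ((421.1148681640625, -320.2666320800781), (201.6640625, 199.9224395751953), 16.137889862060547) [259.2, 201.3, 62.0, 56.5]
tray top 0.95 ((478.0450134277344, 306.25946044921875), (266.8353271484375, 189.9782257080078), 83.32640075683594) [116.1, 194.0, 74.9, 55.3]
tray scene 0.56 ((468.30853271484375, 300.23712158203125), (281.5736389160156, 209.6373748779297), 83.44096374511719) [108.1, 153.2, 79.2, 56.7]
pot_mouth top [ 0.4847 -0.354   0.175 ] 0.73 [327.6 221.6]
pot_mouth top [ 0.592  -0.0242  0.175 ] 0.68 [234.2 190.2]
pot top [ 0.5967 -0.0343  0.    ] 0.6 [239.9 196.4]
pot top [ 0.4676 -0.2948  0.    ] 0.43 [304.8 229.4]
tray_free top [0.4744 0.2647 0.004 ] 0.91 [164.3 225.6]
tray_free top [ 0.4791 -0.3118  0.004 ] 0.6 [309.2 226.5]
rack top [ 0.4671 -0.311   0.    ] 0.77 [308.9 229.6]
tray top [0.4881 0.3045 0.    ] 0.86 [154.9 222.1]
hook top [390.2, 243.7, 29.1, 19.3] 0.95 404.5953947368421 251.50986842105263
hook pp top 
[... 724 characters left out ...]
]
rack scene [ 0.4766 -0.3089  0.    ] 0.87 [289.1 241. ]
tray scene [0.4731 0.2991 0.    ] 0.93 [148.8 181.1]
tray scene [ 0.4826 -0.3141  0.    ] 0.18 [291.2 240.4]
hook scene [369.6, 285.1, 33.2, 33.5] 0.84 385.50992063492066 302.640873015873
hook scene [301.0, 200.2, 8.3, 23.7] 0.54 305.96045197740114 211.82485875706215
hook pp scene [ 0.3202 -0.6387  0.135 ] [375.2 295.5] 0.97
hook pp scene [ 0.487  -0.3498  0.135 ] [304.7 217.3] 0.63
hook pp scene [0.3854 0.1916 0.135 ] [151.2 178.7] 0.59
stirrer scene [272.5, 195.9, 12.1, 40.6] 0.67 276.1516587677725 208.88151658767774
stirrer pp scene [ 0.4558 -0.2619  0.135 ] [276.  213.5] 0.74
bend scene [ 0.4882 -0.4866  0.0175] [339.4 256.2] 0.91
```

View pics/hk.png

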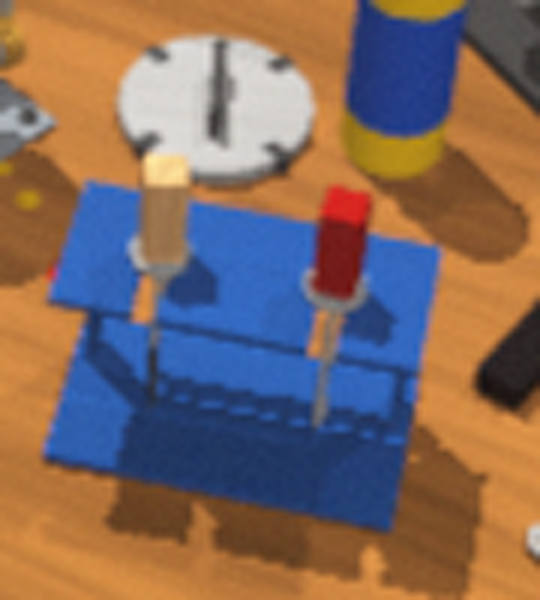

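View pics/pt.png

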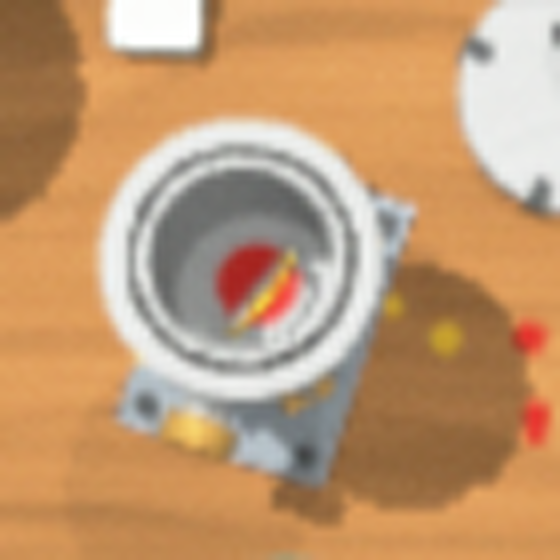

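The close crop shows the red hook hanging in the rack slot at scene pixel (304,217). The stirrer is beside it, and the J is not visible yet. The pot crop shows the yellow bar inside the bore running diagonally (lower left to upper right in the top view), with the red disc beneath it.

>>> play_rows --pt "-2.86 -2.92 -0.84 0 0 0 0" --pt "-2.86 -2.92 -0.84 0 0 0 0" --pt "-2.86 -2.92 -0.84 0 0 0 0" --pt "-2.86 -2.92 -0.84 0 0 0 0" --pt "-2.86 -2.92 -0.84 0 0 0 0" --pt "-2.86 -2.92 -0.84 0 0 0 0" --pt "-2.86 -2.92 -0.84 0 0 0 0" --pt "-2.86 -2.92 -0.84 0 0 0 0" --force 100

```text
time_s: 3.55
eef_pos: [0.3155, 0.3246, 0.2991]
ee_rot: [0.374, 3.119, 0.001]
contact_force: [0.2, -0.6, -0.5]
opening: 0.0851
gripper_force: 0.0
```

>>> play_rows --pt "-2.86 -2.92 -0.84 0 0 0 0" --pt "-2.86 -2.92 -0.84 0 0 0 0" --pt "-2.86 -2.92 -0.84 0 0 0 0" --pt "-2.86 -2.92 -0.84 0 0 0 0" --pt "-2.86 -2.92 -0.84 0 0 0 0" --pt "-1.53 -3.92 0 0 0 0 0" --pt "-1.53 -3.92 0 0 0 0 0" --pt "-1.53 -3.92 0 0 0 0 0"

```text
time_s: 4.35
eef_pos: [0.4361, 0.0237, 0.3408]
ee_rot: [0.374, 3.119, 0.0]
contact_force: [0.4, 0.8, 0.8]
opening: 0.085
gripper_force: 0.0
```

>>> play_rows --pt "-1.53 -3.92 0 0 0 0 0" --pt "-1.53 -3.92 0 0 0 0 0" --pt "-1.53 -3.92 0 0 0 0 0" --pt "-1.53 -3.92 0 0 0 0 0" --pt "-1.53 -3.92 0 0 0 0 0" --pt "-1.53 -3.92 0 0 0 0 0" --pt "-1.53 -3.92 0 0 0 0 0" --pt "-1.53 -3.92 0 0 0 0 0"

```text
time_s: 5.15
eef_pos: [0.4809, -0.3098, 0.3406]
ee_rot: [0.373, 3.119, 0.0]
contact_force: [0.4, 0.0, -0.4]
opening: 0.085
gripper_force: 0.0
```

>>> play_rows --pt "-1.53 -3.92 0 0 0 0 0" --pt "0 0 0 0 0 -7.2 0" --pt "0 0 0 0 0 -7.2 0" --pt "0 0 0 0 0 -7.2 0" --pt "0 0 0 0 0 -7.2 0" --pt "0 0 0 0 0 0 0"

```text
time_s: 5.75
eef_pos: [0.4864, -0.35, 0.3405]
ee_rot: [-0.416, 3.114, 0.0]
contact_force: [-1.1, -0.4, -0.1]
opening: 0.0855
gripper_force: 0.0
```

```bash
cat >> h.py <<'E'
def need(pos=None,yaw=None):
    """remaining shift (cm, present tool axes) and turn (deg about tool z) to reach pos, tool-x heading yaw (deg)"""
    s=sensors.sense(); M=rot(s["ee_rot"]); h=np.degrees(np.arctan2(M[1,0],M[0,0]))
    print("t",round(s["time_s"],2),"tcp",s["eef_pos"].round(4),"heading",h.round(2),"tilt",np.degrees(np.arccos(-M[2,2])).round(2),"F",s["contact_force"].round(2),"open",round(s["opening"],4),"q7",s["joint_positions"].round(2))
    if pos is not None: print("shift cm",(M.T@(np.array(pos)-s["eef_pos"])*100).round(2))
    if yaw is not None: print("turn z",-((yaw-h+180)%360-180))
E
python3 - <<'E'
from h import *
np.set_printoptions(precision=4,suppress=True)
need([.487,-.35,.34],195)
W=get_image("wrist");T=get_image("top");S=get_image("scene")
for t in("hook","hook_bend","stirrer","rack"):
    for n,p in(("w",W),("t",T),("s",S)):
        for q in pinpoint(p,t)[:2]: print(t,n,np.round(q["uv"],1),round(q["score"],2),atz(p,q["uv"],{"hook":.135,"hook_bend":.0175,"stirrer":.135,"rack":0}[t]))
save(W,"w1.png")
E
```

```text
t 5.75 tcp [ 0.4864 -0.35    0.3405] heading -164.78 tilt 0.01 F [-1.06 -0.36 -0.07] open 0.0855 q7 [ 0.46  0.41  0.2   1.38 -0.08  1.37  2.5 ]
shift cm [-0.06 -0.01  0.05]
turn z 0.2200679077050154
hook w [250.6 173.2] 0.85 [ 0.4849 -0.3539  0.135 ]
hook w [93.5 67.4] 0.6 [ 0.4127 -0.5618  0.135 ]
hook t [390.7 250.7] 0.85 [ 0.3881 -0.5822  0.135 ]
hook s [301.2 215.4] 0.56 [ 0.4889 -0.3366  0.135 ]
hook s [373.8 291.3] 0.56 [ 0.3312 -0.6311  0.135 ]
hook_bend w [172.8 142. ] 0.92 [ 0.4895 -0.4873  0.0175]
hook_bend w [254.1 165.4] 0.91 [ 0.4918 -0.347   0.0175]
hook_bend s [338.8 256.7] 0.76 [ 0.4853 -0.4856  0.0175]
hook_bend s [234.5 194. ] 0.72 [ 0.564  -0.0373  0.0175]
stirrer w [324.8 173. ] 0.94 [ 0.4598 -0.2626  0.135 ]
stirrer t [296.2 227.9] 0.47 [ 0.4639 -0.2481  0.135 ]
stirrer s [277.3 211.8] 0.7 [ 0.4646 -0.2622  0.135 ]
stirrer s [304.7 219.7] 0.5 [ 0.4776 -0.3541  0.135 ]
rack w [279.3 159.2] 0.72 [ 0.4724 -0.3066  0.    ]
rack t [308.7 232. ] 0.83 [ 0.4576 -0.3101  0.    ]
rack s [289.2 241.7] 0.95 [ 0.474  -0.3106  0.    ]
rack s [346.4 224.7] 0.58 [ 0.645  -0.4553  0.    ]
```

View pics/w1.png

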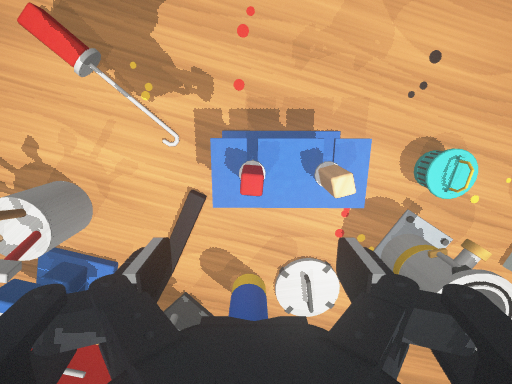

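The wrist view shows the red handle at (252,180), square with the rack and between the fingers' sides. The plate spans (211–371, 138–208) and its slots open towards the robot (up). The J is hidden under the plate.

```bash
python3 - <<'E'
from h import *
np.set_printoptions(precision=4,suppress=True)
W=get_image("wrist"); im=W["image"].astype(int)
sub=np.zeros(im.shape[:2],bool); sub[150:205,230:275]=1
red=(im[...,0]>90)&(im[...,1]<70)&(im[...,2]<80)&sub
print(np.unique(im[...,0][red]//20*20,return_counts=True))
for th in(150,180):
    m=red&(im[...,0]>th)
    c=max(cv2.findContours(m.astype(np.uint8),0,1)[0],key=cv2.contourArea)[:,0,:]
    P=np.array([atz(W,q,.203)[:2] for q in c])*1000
    print(th,cv2.minAreaRect(P.astype(np.float32)))
sub[:]=0; sub[125:215,200:380]=1
b=(im[...,2]>im[...,0]+60)&(im[...,2]>140)&sub
c=max(cv2.findContours(b.astype(np.uint8),0,1)[0],key=cv2.contourArea)[:,0,:]
P=np.array([atz(W,q,.135)[:2] for q in c])*1000
print("plate",cv2.minAreaRect(P.astype(np.float32)), cv2.boxPoints(cv2.minAreaRect(P.astype(np.float32))))
E
```

```text
(array([120, 140, 160, 180, 200]), array([153,   7,   9,   6,   5]))
150 ((471.7634582519531, -349.05010986328125), (11.758746147155762, 2.4674458503723145), 89.64028930664062)
180 ((473.0340270996094, -343.1785888671875), (0.0, 0.0), 0.0)
plate ((468.493408203125, -307.0842590332031), (97.71591186523438, 199.49940490722656), 15.107563972473145) [[ 395.3261 -223.516 ]
 [ 447.322  -416.1204]
 [ 541.6607 -390.6525]
 [ 489.6648 -198.0481]]
```

>>> play_rows --pt "0.36 -0.2 3 0 0 0.2 0" --pt "0 0 4 0 0 0 0" --pt "0 0 4 0 0 0 0" --pt "0 0 3.5 0 0 0 0" --pt "0 0 2.5 0 0 0 0" --pt "0 0 1.55 0 0 0 0" --pt "0 0 0 0 0 0 0.5" --pt "0 0 0 0 0 0 0.8" --force 60

```text
time_s: 7.35
eef_pos: [0.4837, -0.3531, 0.1554]
ee_rot: [-0.408, 3.115, -0.0]
contact_force: [1.0, -0.7, -0.1]
opening: 0.0594
gripper_force: 0.0
```

>>> play_rows --pt "0 0 0 0 0 0 1" --pt "0 0 0 0 0 0 1" --pt "0 0 0 0 0 0 1" --pt "0 0 0 0 0 0 1" --force 100

```text
time_s: 7.75
eef_pos: [0.484, -0.3534, 0.1564]
ee_rot: [-0.407, 3.113, -0.003]
contact_force: [-1.1, 0.7, 6.7]
opening: 0.023
gripper_force: 97.5
```

```bash
python3 - <<'E'
from h import *
need()
E
```

```text
t 7.75 tcp [ 0.484  -0.3534  0.1564] heading -165.09 tilt 0.14 F [-1.06  0.68  6.73] open 0.023 q7 [ 0.47  0.54  0.18  1.68 -0.12  0.93  2.53]
```

>>> play_rows --pt "0 0 -0.6 0 0 0 1" --pt "1 0 0 0 0 0 1" --pt "2 0 0 0 0 0 1" --pt "2 0 0 0 0 0 1" --pt "2 0 0 0 0 0 1" --pt "1.5 0 0 0 0 0 1" --pt "0 0 -2 0 0 0 1" --pt "0 0 -4 0 0 0 1"

```text
time_s: 8.55
eef_pos: [0.3989, -0.3739, 0.2192]
ee_rot: [0.405, -3.111, -0.007]
contact_force: [1.3, -0.3, -1.2]
opening: 0.0229
gripper_force: 97.3
```

>>> play_rows --pt "0 0 -4 0 0 0 1" --pt "0 0 -4 0 0 0 1" --pt "0 0 -4 0 0 0 1" --pt "0 0 -2.5 0 0 0 1" --pt "0 0 0 0 0 0 1"

```text
time_s: 9.05
eef_pos: [0.4016, -0.376, 0.3699]
ee_rot: [-0.407, 3.11, -0.008]
contact_force: [-0.0, -0.7, -1.4]
opening: 0.023
gripper_force: 97.6
```

```bash
python3 - <<'E'
from h import *
np.set_printoptions(precision=4,suppress=True)
need([.45,-.03,.36])
S=get_image("scene");T=get_image("top");W=get_image("wrist")
tcp=sensors.sense()["eef_pos"]
X=tcp+[0,0,-.1375-.02]
for n,p in(("s",S),("t",T),("w",W)):
    print(n,proj(p,X),[(np.round(q["uv"],1),round(q["score"],2)) for q in pinpoint(p,"hook_bend")[:3]])
def crop(p,X,s,k):
    u,v=proj(p,X).astype(int); c=p["image"][max(v-s,0):v+s,max(u-s,0):u+s,::-1]; return cv2.resize(c,(k,k),interpolation=cv2.INTER_CUBIC)
cv2.imwrite("pics/j1.png",np.hstack([crop(S,X,25,400),crop(W,X,60,400)]))
E
```

```text
t 9.05 tcp [ 0.4016 -0.376   0.3699] heading -165.1 tilt 0.4 F [-0.02 -0.72 -1.4 ] open 0.023 q7 [ 0.56  0.31  0.22  1.45 -0.07  1.39  2.61]
shift cm [-13.56  32.2    0.86]
s [302.4623 222.9983] [(array([342. , 255.2]), 0.96), (array([308.1, 221.3]), 0.75)]
t [335.9086 245.8092] [(array([353. , 226.3]), 0.35)]
w [253.5983 183.0402] [(array([182.7, 188.3]), 0.83), (array([254.2, 194.2]), 0.8)]
```

View pics/j1.png

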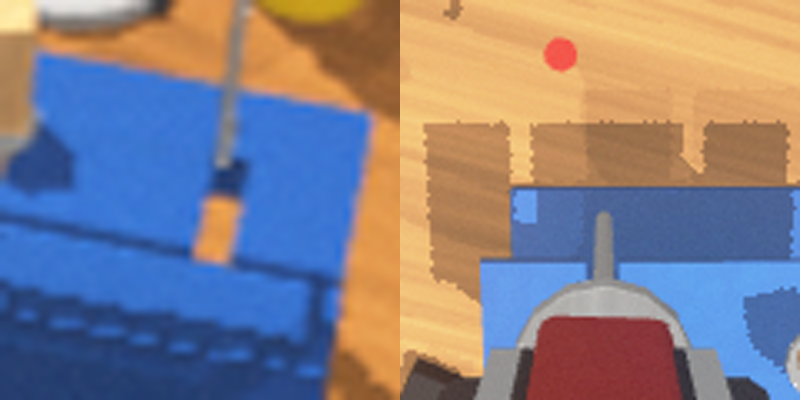

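The scene crop shows the shank's end at left (222,165). The wrist crop shows the shank with the J hidden behind it. So the J points to tool -x (rack +x), which pinpoint supports in both views. Next I put the wrist camera over the pot.

>>> play_rows --pt "0 0 -2 0 0 0 1" --pt "-3.13 2.62 0 0 0 0 1" --pt "-3.13 2.62 0 0 0 0 1" --pt "-3.13 2.62 0 0 0 0 1" --pt "-3.13 2.62 0 0 0 0 1" --pt "-3.13 2.62 0 0 0 0 1" --pt "-3.13 2.62 0 0 0 0 1" --pt "-3.13 2.62 0 0 0 0 1"

```text
time_s: 10.15
eef_pos: [0.5664, -0.1396, 0.385]
ee_rot: [0.408, -3.114, -0.001]
contact_force: [0.7, -0.1, -1.1]
opening: 0.0228
gripper_force: 97.7
```

>>> play_rows --pt "-3.13 2.62 0 0 0 0 1" --pt "-3.13 2.62 0 0 0 0 1" --pt "-3.13 2.62 0 0 0 0 1" --pt "-3.13 2.62 0 0 0 0 1" --pt "0 0 0 0 0 0 1" --pt "0 0 0 0 0 0 1"

```text
time_s: 10.75
eef_pos: [0.66, -0.0066, 0.384]
ee_rot: [0.411, -3.112, -0.0]
contact_force: [0.0, -1.8, -1.5]
opening: 0.0232
gripper_force: 97.5
```

```bash
python3 - <<'E'
from h import *
np.set_printoptions(precision=4,suppress=True)
need()
W=get_image("wrist");np.savez("w2.npz",**{k:W[k] for k in W})
print("cam",W["position"])
for t,z in(("pot_mouth",.175),("pot",0),("element",.012),("loop_foot",.07)):
    print(t,[(np.round(q["uv"],1),round(q["score"],2),atz(W,q["uv"],z)[:2]) for q in pinpoint(W,t)[:2]])
im=W["image"]; r=trace(W,"pot")
u,v=proj(W,[.595,-.026,.1]).astype(int);print(u,v)
c=im[max(v-60,0):v+60,max(0,u-60):u+60];print(max(u-60,0),max(v-60,0),c.shape);cv2.imwrite("pics/w2.png",cv2.resize(c[:,:,::-1],None,fx=5,fy=5,interpolation=cv2.INTER_CUBIC))
# mouth ring fit
for r in r[:1]:
    m=r["pixels"].astype(np.uint8);print(r["extent"],r["score"])
E
```

```text
t 10.75 tcp [ 0.66   -0.0066  0.384 ] heading -164.95 tilt 0.17 F [ 0.01 -1.81 -1.48] open 0.0232 q7 [-0.07  0.5   0.08  1.09 -0.04  1.55  1.83]
cam [ 0.5955 -0.0239  0.5265]
pot_mouth []
pot []
element [(array([269.2,  13.8]), 0.72, array([ 0.4238, -0.0427])), (array([255. , 115.6]), 0.66, array([ 0.5847, -0.0234]))]
loop_foot [(array([251.2, 113.9]), 0.72, array([ 0.585 , -0.0299]))]
251 120
191 60 (120, 120, 3)
[203.7, 54.1, 99.9, 110.5] 0.89
```

View pics/w2.png

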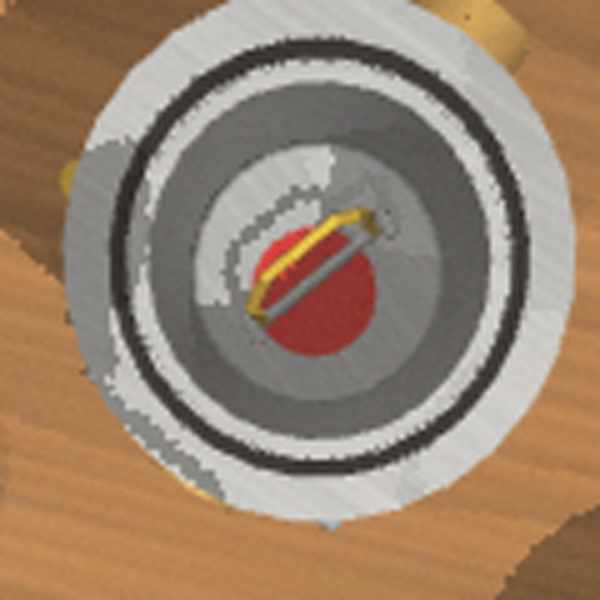

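The wrist crop (origin (191,60), scale 5) shows the cap circle centred at about (317,272). The loop ears are at (262,315) and (378,228), and the yellow top bar runs from about (277,265) to (335,220), so the loop leans to the image's upper left.

```bash
cat > loop.py <<'E'
from h import *
np.set_printoptions(precision=4,suppress=True)
z=np.load("w2.npz");W={k:z[k] for k in z}
im=W["image"].astype(int)
f=lambda x,y:(191+x/5,60+y/5)
# circles: bore edge at mouth, cap edge
def circ(l,r,t,b,zz):
    P=[atz(W,f(*q),zz) for q in((l,(t+b)/2),(r,(t+b)/2),((l+r)/2,t),((l+r)/2,b))]; print(zz,((P[0]+P[1])/2)[:2],((P[2]+P[3])/2)[:2],np.linalg.norm(P[0]-P[1]),np.linalg.norm(P[2]-P[3]))
circ(150,490,82,437,.175); circ(193,441,145,400,.066)
y=(im[...,0]>130)&(im[...,1]>90)&(im[...,2]<90); y[:95]=0;y[128:]=0;y[:,:235]=0;y[:,275:]=0
vs,us=np.nonzero(y); print(len(us)); 
P=np.array([atz(W,(u,v),.095)[:2] for u,v in zip(us,vs)]); c=P.mean(0); w,V=np.linalg.eigh(np.cov((P-c).T)); d=V[:,1]; print("yellow mean",c,"dir",np.degrees(np.arctan2(d[1],d[0])), "ext",np.ptp((P-c)@d))
e1,e2=[atz(W,f(*q),.07)[:2] for q in((262,315),(378,228))]; print("ears",e1,e2,np.linalg.norm(e1-e2),np.degrees(np.arctan2(*(e1-e2)[::-1])),"mid",(e1+e2)/2)
for zz in(.094,.097,.1):
    b1,b2=[atz(W,f(*q),zz)[:2] for q in((277,265),(335,220))]; print(zz,"bar",b1,b2,np.linalg.norm(b1-b2),np.degrees(np.arctan2(*(b1-b2)[::-1])),"mid",(b1+b2)/2)
E
python3 loop.py
```

```text
0.175 [ 0.5839 -0.0246] [ 0.5852 -0.0243] 0.08286425865754389 0.08293917753816113
0.066 [ 0.5844 -0.0248] [ 0.5853 -0.0245] 0.07936969453463609 0.07837694233056823
91
yellow mean [ 0.5813 -0.0322] dir 145.1124731014734 ext 0.04595994998873006
ears [ 0.6017 -0.0384] [ 0.5666 -0.0097] 0.04531055660291828 -39.17033510688221 mid [ 0.5841 -0.024 ]
0.094 bar [ 0.5861 -0.0369] [ 0.5692 -0.0235] 0.021593015489797245 -38.43781521365812 mid [ 0.5777 -0.0302]
0.097 bar [ 0.5862 -0.0368] [ 0.5694 -0.0235] 0.021443237191325827 -38.43781521365823 mid [ 0.5778 -0.0301]
0.1 bar [ 0.5863 -0.0367] [ 0.5696 -0.0235] 0.021293458892854406 -38.437815213658325 mid [ 0.5779 -0.0301]
```

Pot axis (0.585,-0.0245), bore and cap sizes check (83/79 mm against 84/81). The bar runs at about -38.5° and leans about 9 mm towards -128.5°. The shank should come from the inner side, with the hook's +x towards -128.5° (tool heading 51.5°).

>>> play_rows --pt "0 0 0 0 0 8 1" --pt "0 0 0 0 0 8 1" --pt "0 0 0 0 0 8 1" --pt "0 0 0 0 0 8 1" --pt "0 0 0 0 0 8 1" --pt "0 0 0 0 0 8 1" --pt "0 0 0 0 0 8 1" --pt "0 0 0 0 0 8 1"

```text
time_s: 11.85
eef_pos: [0.6596, -0.0084, 0.3864]
ee_rot: [1.314, 2.853, 0.001]
contact_force: [0.5, 0.3, -1.2]
opening: 0.0231
gripper_force: 97.5
```

>>> play_rows --pt "0 0 0 0 0 8 1" --pt "0 0 0 0 0 8 1" --pt "0 0 0 0 0 8 1" --pt "0 0 0 0 0 8 1" --pt "0 0 0 0 0 8 1" --pt "0 0 0 0 0 8 1" --pt "0 0 0 0 0 8 1" --pt "0 0 0 0 0 8 1"

```text
time_s: 12.65
eef_pos: [0.6596, -0.0083, 0.3864]
ee_rot: [2.627, 1.723, 0.001]
contact_force: [-0.0, -0.4, -2.1]
opening: 0.0228
gripper_force: 97.5
```

>>> play_rows --pt "0 0 0 0 0 8 1" --pt "0 0 0 0 0 7.5 1" --pt "0 0 0 0 0 0 1" --pt "0 0 0 0 0 0 1"

```text
time_s: 13.05
eef_pos: [0.6597, -0.008, 0.3862]
ee_rot: [2.828, 1.367, 0.0]
contact_force: [-0.2, -0.5, -0.7]
opening: 0.0228
gripper_force: 97.7
```

```bash
python3 - <<'E'
from h import *
np.set_printoptions(precision=4,suppress=True)
need([.597,-.0085,.335],51.5)
S=get_image("scene");T=get_image("top")
tcp=sensors.sense()["eef_pos"]; X=tcp+[0,0,-.139]
def crop(p,X,s,k):
    u,v=proj(p,X).astype(int); c=p["image"][max(v-s,0):v+s,max(u-s,0):u+s,::-1]; return cv2.resize(c,(k,k),interpolation=cv2.INTER_CUBIC)
cv2.imwrite("pics/j2.png",np.hstack([crop(S,X,25,400),crop(T,X,25,400)]))
print(proj(S,X),proj(T,X),proj(S,X+[-.014*.6225,-.014*.7826,.013]))
E
```

```text
t 13.05 tcp [ 0.6597 -0.008   0.3862] heading 51.6 tilt 0.01 F [-0.25 -0.46 -0.73] open 0.0228 q7 [-0.35  0.56  0.67  1.09 -0.34  1.59 -0.43]
shift cm [-3.94 -4.88  5.12]
turn z 0.10370738406197688
[240.0338 129.1016] [228.3527 166.954 ] [241.4228 128.3648]
```

View pics/j2.png

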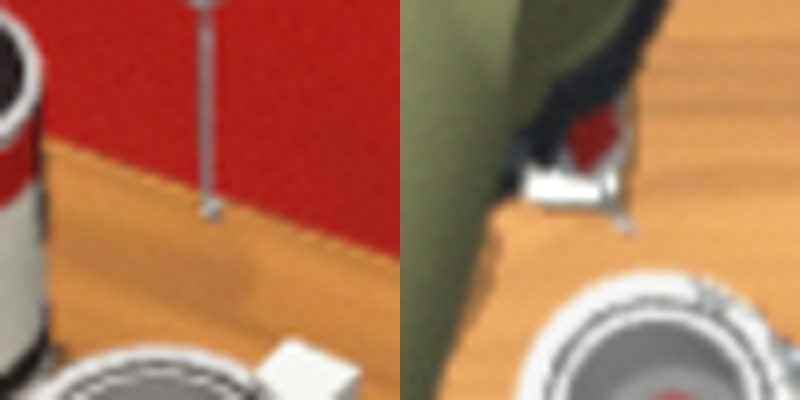

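The scene crop shows the shank straight, with the bend bulging slightly right at (212,208). The top crop shows the tip at (628,225), offset to the lower right. Both confirm that the J points to -128.5°. Next I move over the pot and lower the hook.

>>> play_rows --pt "-2 -2.44 0 0 0 0 1" --pt "-1.94 -2.44 0 0 0 0 1" --pt "0 0 2 0 0 0 1" --pt "0 0 3 0 0 0 1" --pt "0 0 3 0 0 0 1" --pt "0 0 3 0 0 0 1" --pt "0 0 2 0 0 0 1" --pt "0 0 0.9 0 0 0 1"

```text
time_s: 13.95
eef_pos: [0.5962, -0.0077, 0.2451]
ee_rot: [-2.828, -1.365, 0.004]
contact_force: [0.1, 0.4, -0.7]
opening: 0.023
gripper_force: 98.1
```

>>> play_rows --pt "0 0 0.8 0 0 0 1" --pt "0 0 0.8 0 0 0 1" --pt "0 0 0.6 0 0 0 1" --pt "0 0 0.5 0 0 0 1" --pt "0 0 0.4 0 0 0 1" --pt "0 0 0 0 0 0 1" --pt "0 0 0 0 0 0 1"

```text
time_s: 14.65
eef_pos: [0.5972, -0.008, 0.2162]
ee_rot: [2.83, 1.363, 0.0]
contact_force: [-1.0, 0.6, -1.0]
opening: 0.023
gripper_force: 98.1
```

```bash
python3 - <<'E'
from h import *
need([.597,-.0085,.2154],51.5)
E
```

```text
t 14.65 tcp [ 0.5972 -0.008   0.2162] heading 51.42 tilt 0.02 F [-1.04  0.63 -0.98] open 0.023 q7 [-0.42  0.54  0.65  1.61 -0.36  1.11 -0.35]
shift cm [-0.05  0.01  0.08]
turn z -0.08049460858296698
```

>>> play_rows --pt "-0.3 0 0 0 0 0 1" --pt "-0.3 0 0 0 0 0 1" --pt "-0.2 0 0 0 0 0 1" --pt "-0.15 0 0 0 0 0 1" --pt "-0.15 0 0 0 0 0 1" --pt "-0.15 0 0 0 0 0 1" --pt "-0.15 0 0 0 0 0 1" --pt "0 0 0 0 0 0 1"

```text
time_s: 15.45
eef_pos: [0.5883, -0.0192, 0.216]
ee_rot: [2.831, 1.362, -0.0]
contact_force: [0.0, -0.5, -1.8]
opening: 0.0231
gripper_force: 98.1
```

```bash
cat > f.py <<'E'
from h import *
s=sensors.sense();M=rot(s["ee_rot"]);need();print("tool F",(M.T@s["contact_force"]).round(2),"moment",(M.T@s["moment"]).round(3))
E
python3 f.py
```

```text
t 15.45 tcp [ 0.5883 -0.0192  0.216 ] heading 51.4 tilt 0.01 F [ 0.03 -0.54 -1.76] open 0.0231 q7 [-0.41  0.53  0.65  1.63 -0.35  1.1  -0.34]
tool F [-0.4   0.36  1.76] moment [-0.002 -0.046 -0.03 ]
```

No contact so far, so the tip has passed under the bar. I continue in 0.5–1 mm steps until the shank touches.

>>> play_rows --pt "-0.1 0 0 0 0 0 1" --pt "-0.1 0 0 0 0 0 1" --pt "-0.1 0 0 0 0 0 1" --pt "-0.1 0 0 0 0 0 1" --pt "-0.1 0 0 0 0 0 1" --pt "0 0 0 0 0 0 1"

```text
time_s: 16.05
eef_pos: [0.5852, -0.0231, 0.216]
ee_rot: [2.831, 1.362, -0.0]
contact_force: [-0.7, 0.2, -1.1]
opening: 0.0231
gripper_force: 98.1
```

>>> play_rows --pt "-0.1 0 0 0 0 0 1" --pt "-0.1 0 0 0 0 0 1" --pt "-0.1 0 0 0 0 0 1" --pt "0 0 0 0 0 0 1"

```text
time_s: 16.45
eef_pos: [0.5833, -0.0254, 0.216]
ee_rot: [2.831, 1.362, -0.0]
contact_force: [-0.2, 0.4, -1.5]
opening: 0.0229
gripper_force: 98.1
```

```bash
python3 f.py
```

```text
t 16.45 tcp [ 0.5833 -0.0254  0.216 ] heading 51.4 tilt 0.01 F [-0.18  0.35 -1.52] open 0.0229 q7 [-0.4   0.52  0.65  1.64 -0.35  1.09 -0.33]
tool F [ 0.16 -0.36  1.52] moment [ 0.029  0.042 -0.018]
```

>>> play_rows --pt "-0.07 0 0 0 0 0 1" --pt "-0.07 0 0 0 0 0 1" --pt "-0.06 0 0 0 0 0 1" --pt "0 0 0 0 0 0 1"

```text
time_s: 16.85
eef_pos: [0.5823, -0.0266, 0.216]
ee_rot: [-2.83, -1.363, -0.001]
contact_force: [1.2, 1.1, -2.0]
opening: 0.0228
gripper_force: 98.1
```

>>> play_rows --pt "-0.05 0 0 0 0 0 1" --pt "-0.05 0 0 0 0 0 1" --pt "0 0 0 0 0 0 1"

```text
time_s: 17.15
eef_pos: [0.5818, -0.0272, 0.216]
ee_rot: [-2.83, -1.363, -0.001]
contact_force: [2.4, 1.2, -1.7]
opening: 0.0233
gripper_force: 98.0
```

```bash
python3 f.py
```

```text
t 17.15 tcp [ 0.5818 -0.0272  0.216 ] heading 51.43 tilt 0.04 F [ 2.36  1.25 -1.7 ] open 0.0233 q7 [-0.4   0.52  0.65  1.65 -0.35  1.09 -0.32]
tool F [2.45 1.07 1.7 ] moment [0.016 0.751 0.006]
```

Contact was felt at s≈3.7 mm, against 4.2 mm expected. I back off 2.3 mm to centre the bar in the J, then raise until it takes the load.

>>> play_rows --pt "0.12 0 0 0 0 0 1" --pt "0.11 0 0 0 0 0 1" --pt "0 0 -0.2 0 0 0 1" --pt "0 0 -0.3 0 0 0 1" --pt "0 0 -0.3 0 0 0 1" --pt "0 0 -0.3 0 0 0 1" --pt "0 0 -0.2 0 0 0 1" --pt "0 0 0 0 0 0 1"

```text
time_s: 17.95
eef_pos: [0.5831, -0.0259, 0.2294]
ee_rot: [2.83, 1.363, 0.001]
contact_force: [-0.5, 0.2, -0.4]
opening: 0.0228
gripper_force: 98.2
```

>>> play_rows --pt "0 0 -0.08 0 0 0 1" --pt "0 0 -0.08 0 0 0 1" --pt "0 0 -0.08 0 0 0 1" --pt "0 0 0 0 0 0 1"

```text
time_s: 18.35
eef_pos: [0.583, -0.0257, 0.2315]
ee_rot: [2.831, 1.363, 0.0]
contact_force: [-0.0, 0.9, -1.6]
opening: 0.0227
gripper_force: 98.2
```

```bash
python3 f.py
```

```text
t 18.35 tcp [ 0.583  -0.0257  0.2315] heading 51.41 tilt 0.0 F [-0.01  0.93 -1.61] open 0.0227 q7 [-0.41  0.51  0.66  1.62 -0.34  1.13 -0.34]
tool F [ 0.72 -0.59  1.61] moment [ 0.007 -0.021  0.007]
```

>>> play_rows --pt "0 0 -0.06 0 0 0 1" --pt "0 0 -0.06 0 0 0 1" --pt "0 0 0 0 0 0 1"

```text
time_s: 18.65
eef_pos: [0.583, -0.0257, 0.2326]
ee_rot: [-2.831, -1.363, -0.0]
contact_force: [-0.1, 0.3, -1.1]
opening: 0.023
gripper_force: 98.2
```

>>> play_rows --pt "0 0 -0.05 0 0 0 1" --pt "0 0 -0.05 0 0 0 1" --pt "0 0 0 0 0 0 1"

```text
time_s: 18.95
eef_pos: [0.5829, -0.0256, 0.2333]
ee_rot: [-2.83, -1.363, 0.001]
contact_force: [0.8, 0.4, -4.5]
opening: 0.0226
gripper_force: 97.8
```

```bash
python3 f.py
```

```text
t 18.95 tcp [ 0.5829 -0.0256  0.2333] heading 51.42 tilt 0.02 F [ 0.76  0.45 -4.53] open 0.0226 q7 [-0.41  0.51  0.66  1.62 -0.34  1.13 -0.34]
tool F [0.82 0.32 4.53] moment [-0.1    0.269 -0.034]
```

>>> play_rows --pt "0 0 -0.05 0 0 0 1" --pt "0 0 -0.05 0 0 0 1" --pt "0 0 0 0 0 0 1"

```text
time_s: 19.25
eef_pos: [0.5826, -0.0255, 0.234]
ee_rot: [-2.83, -1.363, 0.002]
contact_force: [0.7, -0.2, -8.8]
opening: 0.0231
gripper_force: 97.5
```

>>> play_rows --pt "0 0 -0.05 0 0 0 1" --pt "0 0 -0.05 0 0 0 1" --pt "0 0 0 0 0 0 1"

```text
time_s: 19.55
eef_pos: [0.5829, -0.0258, 0.2355]
ee_rot: [-2.831, -1.363, 0.0]
contact_force: [0.3, 0.5, -9.2]
opening: 0.0233
gripper_force: 97.5
```

```bash
python3 f.py
```

```text
t 19.55 tcp [ 0.5829 -0.0258  0.2355] heading 51.41 tilt 0.02 F [ 0.29  0.48 -9.19] open 0.0233 q7 [-0.41  0.51  0.66  1.61 -0.33  1.14 -0.34]
tool F [ 0.56 -0.07  9.19] moment [-0.039  0.265 -0.008]
```

It came loose at about 8 N of load. I keep raising slowly through the lip.

>>> play_rows --pt "0 0 -0.06 0 0 0 1" --pt "0 0 -0.06 0 0 0 1" --pt "0 0 -0.06 0 0 0 1" --pt "0 0 -0.06 0 0 0 1" --pt "0 0 -0.06 0 0 0 1"

```text
time_s: 20.05
eef_pos: [0.583, -0.0258, 0.2387]
ee_rot: [2.831, 1.363, 0.0]
contact_force: [1.2, -0.0, -8.1]
opening: 0.0233
gripper_force: 97.5
```

>>> play_rows --pt "0 0 -0.07 0 0 0 1" --pt "0 0 -0.07 0 0 0 1" --pt "0 0 -0.07 0 0 0 1" --pt "0 0 -0.07 0 0 0 1" --pt "0 0 -0.07 0 0 0 1" --pt "0 0 -0.07 0 0 0 1"

```text
time_s: 20.65
eef_pos: [0.5831, -0.0259, 0.2431]
ee_rot: [2.83, 1.363, 0.001]
contact_force: [1.1, 0.1, -4.5]
opening: 0.0231
gripper_force: 97.6
```

```bash
python3 f.py
```

```text
t 20.65 tcp [ 0.5831 -0.0259  0.2431] heading 51.41 tilt 0.03 F [ 1.06  0.1  -4.49] open 0.0231 q7 [-0.41  0.5   0.67  1.6  -0.33  1.15 -0.34]
tool F [0.73 0.76 4.49] moment [-0.07   0.098  0.008]
```

>>> play_rows --pt "0 0 -0.1 0 0 0 1" --pt "0 0 -0.15 0 0 0 1" --pt "0 0 -0.2 0 0 0 1" --pt "0 0 -0.25 0 0 0 1" --pt "0 0 -0.3 0 0 0 1" --pt "0 0 -0.3 0 0 0 1" --pt "0 0 -0.3 0 0 0 1" --pt "0 0 -0.3 0 0 0 1"

```text
time_s: 21.45
eef_pos: [0.583, -0.0258, 0.2621]
ee_rot: [2.831, 1.363, 0.0]
contact_force: [0.7, -0.2, -5.5]
opening: 0.0232
gripper_force: 97.6
```

```bash
python3 f.py
```

```text
t 21.45 tcp [ 0.583  -0.0258  0.2621] heading 51.41 tilt 0.01 F [ 0.67 -0.17 -5.51] open 0.0232 q7 [-0.41  0.49  0.67  1.57 -0.32  1.2  -0.35]
tool F [0.29 0.63 5.51] moment [-0.061  0.199  0.018]
```

>>> play_rows --pt "0 0 -0.4 0 0 0 1" --pt "0 0 -0.4 0 0 0 1" --pt "0 0 -0.4 0 0 0 1" --pt "0 0 -0.4 0 0 0 1" --pt "0 0 -0.4 0 0 0 1" --pt "0 0 -0.4 0 0 0 1" --pt "0 0 -0.4 0 0 0 1" --pt "0 0 -0.4 0 0 0 1"

```text
time_s: 22.25
eef_pos: [0.583, -0.0258, 0.2941]
ee_rot: [-2.831, -1.363, 0.0]
contact_force: [0.3, -0.0, -6.5]
opening: 0.0232
gripper_force: 97.6
```

>>> play_rows --pt "0 0 -0.4 0 0 0 1" --pt "0 0 -0.4 0 0 0 1" --pt "0 0 -0.4 0 0 0 1" --pt "0 0 -0.4 0 0 0 1" --pt "0 0 -0.4 0 0 0 1" --pt "0 0 -0.4 0 0 0 1" --pt "0 0 -0.4 0 0 0 1" --pt "0 0 -0.4 0 0 0 1"

```text
time_s: 23.05
eef_pos: [0.583, -0.0258, 0.3261]
ee_rot: [2.831, 1.363, -0.0]
contact_force: [-0.0, 0.9, -5.0]
opening: 0.0228
gripper_force: 97.6
```

```bash
python3 f.py
```

```text
t 23.05 tcp [ 0.583  -0.0258  0.3261] heading 51.42 tilt 0.0 F [-0.04  0.92 -5.02] open 0.0228 q7 [-0.42  0.45  0.69  1.45 -0.29  1.35 -0.39]
tool F [ 0.7  -0.61  5.02] moment [0.005 0.193 0.008]
```

>>> play_rows --pt "0 0 -0.4 0 0 0 1" --pt "0 0 -0.4 0 0 0 1" --pt "0 0 -0.4 0 0 0 1" --pt "0 0 -0.4 0 0 0 1" --pt "0 0 -0.4 0 0 0 1" --pt "0 0 -0.4 0 0 0 1" --pt "0 0 -0.4 0 0 0 1" --pt "0 0 -0.4 0 0 0 1"

```text
time_s: 23.85
eef_pos: [0.5829, -0.0258, 0.3581]
ee_rot: [2.831, 1.363, -0.0]
contact_force: [-0.4, -0.4, -5.5]
opening: 0.0231
gripper_force: 97.6
```

>>> play_rows --pt "0 0 -0.5 0 0 0 1" --pt "0 0 -0.5 0 0 0 1" --pt "0 0 -0.5 0 0 0 1" --pt "0 0 -0.5 0 0 0 1" --pt "0 0 -0.5 0 0 0 1" --pt "0 0 -0.5 0 0 0 1" --pt "0 0 -0.5 0 0 0 1" --pt "0 0 -0.5 0 0 0 1"

```text
time_s: 24.65
eef_pos: [0.5829, -0.0258, 0.3982]
ee_rot: [2.831, 1.363, -0.0]
contact_force: [-0.2, 0.6, -5.2]
opening: 0.0233
gripper_force: 97.6
```

>>> play_rows --pt "0 0 -0.6 0 0 0 1" --pt "0 0 -0.6 0 0 0 1" --pt "0 0 -0.6 0 0 0 1" --pt "0 0 -0.6 0 0 0 1" --pt "0 0 -0.4 0 0 0 1" --pt "0 0 -0.2 0 0 0 1" --pt "0 0 0 0 0 0 1" --pt "0 0 0 0 0 0 1"

```text
time_s: 25.45
eef_pos: [0.5829, -0.0257, 0.4276]
ee_rot: [-2.83, -1.363, 0.001]
contact_force: [-0.5, -0.7, -5.1]
opening: 0.0228
gripper_force: 97.6
```

```bash
python3 - <<'E'
exec(open("f.py").read())
np.set_printoptions(precision=4,suppress=True)
S=get_image("scene");T=get_image("top")
tcp=s["eef_pos"]; X=tcp+[0,0,-.18]
u,v=proj(S,X).astype(int);u2,v2=proj(T,X).astype(int);print(u,v,u2,v2)
cv2.imwrite("pics/l3.png",np.hstack([cv2.resize(S["image"][v-55:v+55,u-40:u+40,::-1],(400,550)),cv2.resize(T["image"][120:300,100:270,::-1],(400,423))[:400].repeat(1,0) if 0 else cv2.resize(T["image"][120:300,90:230,::-1],(400,550))]))
# tray pose
r=trace(T,"tray")[0]; c=max(cv2.findContours(r["pixels"].astype(np.uint8),0,1)[0],key=cv2.contourArea)[:,0,:]
P=np.array([atz(T,q,.028)[:2] for q in c])*1000; print("tray",cv2.minAreaRect(P.astype(np.float32)),cv2.boxPoints(cv2.minAreaRect(P.astype(np.float32))))
for t,z in(("cup",.004),("tray_free",.004),("tray",0)):
  for p in(S,T):print(t,[(atz(p,q["uv"],z)[:2],round(q["score"],2)) for q in pinpoint(p,t)[:2]])
E
```

```text
t 25.45 tcp [ 0.5829 -0.0257  0.4276] heading 51.42 tilt 0.02 F [-0.45 -0.66 -5.05] open 0.0228 q7 [-0.4   0.42  0.71  1.22 -0.27  1.6  -0.42]
tool F [-0.8   0.06  5.05] moment [0.015 0.035 0.065]
233 142 233 189
tray ((484.52215576171875, 351.2215576171875), (174.25437927246094, 193.3734893798828), 83.50818634033203) [[378.6046 275.5845]
 [570.7382 253.7215]
 [590.4397 426.8586]
 [398.3061 448.7216]]
cup [(array([0.4812, 0.3929]), 0.65)]
cup [(array([0.471 , 0.3915]), 0.57)]
tray_free [(array([0.4777, 0.2545]), 0.66)]
tray_free [(array([0.4715, 0.2686]), 0.57)]
tray [(array([0.4748, 0.2882]), 0.73)]
tray [(array([0.4812, 0.3149]), 0.67), (array([ 0.7404, -0.2966]), 0.35)]
```

View pics/l3.png

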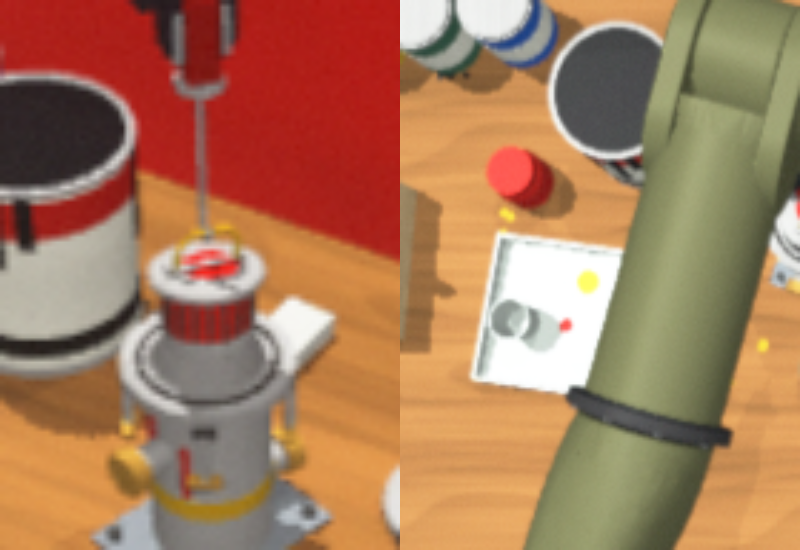

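The scene crop shows the element hanging on the hook, clear above the pot mouth and nearly upright. The top crop shows the tray's free part with the cup at its far end. Tray centre is (0.479,0.3065) with yaw -6.5°, so the free point is (0.473,0.257). Next I carry it over and lower it.

>>> play_rows --pt "0.21 -0.34 0 0 0 0 1" --pt "0.42 -0.68 0 0 0 0 1" --pt "0.62 -1.02 0 0 0 0 1" --pt "0.79 -1.3 0 0 0 0 1" --pt "0.79 -1.3 0 0 0 0 1" --pt "0.79 -1.3 0 0 0 0 1" --pt "0.79 -1.3 0 0 0 0 1" --pt "0.79 -1.3 0 0 0 0 1"

```text
time_s: 26.7
eef_pos: [0.5479, 0.0699, 0.4279]
ee_rot: [-2.829, -1.364, -0.0]
contact_force: [0.6, 0.2, -5.1]
opening: 0.0228
gripper_force: 97.7
```

>>> play_rows --pt "0.79 -1.3 0 0 0 0 1" --pt "0.79 -1.3 0 0 0 0 1" --pt "0.79 -1.3 0 0 0 0 1" --pt "0.79 -1.3 0 0 0 0 1" --pt "0.79 -1.3 0 0 0 0 1" --pt "0.79 -1.3 0 0 0 0 1" --pt "0.79 -1.3 0 0 0 0 1" --pt "0.79 -1.3 0 0 0 0 1"

```text
time_s: 27.5
eef_pos: [0.5059, 0.184, 0.4279]
ee_rot: [-2.829, -1.364, -0.0]
contact_force: [0.5, 0.4, -5.0]
opening: 0.0228
gripper_force: 97.7
```

>>> play_rows --pt "0.79 -1.3 0 0 0 0 1" --pt "0.79 -1.3 0 0 0 0 1" --pt "0.79 -1.3 0 0 0 0 1" --pt "0.79 -1.3 0 0 0 0 1" --pt "0.62 -1.02 0 0 0 0 1" --pt "0.42 -0.68 0 0 0 0 1" --pt "0.21 -0.34 0 0 0 0 1" --pt "0 0 0 0 0 0 1"

```text
time_s: 28.3
eef_pos: [0.4776, 0.2624, 0.4277]
ee_rot: [2.83, 1.363, -0.0]
contact_force: [0.9, -0.2, -4.4]
opening: 0.0227
gripper_force: 97.8
```

```bash
python3 - <<'E'
exec(open("f.py").read())
need([.478,.262,.25])
E
```

```text
t 28.3 tcp [0.4776 0.2624 0.4277] heading 51.44 tilt 0.01 F [ 0.94 -0.24 -4.42] open 0.0227 q7 [-0.97  0.33  0.66  1.32 -0.2   1.55 -1.01]
tool F [0.4  0.88 4.42] moment [ 0.011  0.022 -0.043]
t 28.3 tcp [0.4776 0.2624 0.4277] heading 51.44 tilt 0.01 F [ 0.94 -0.24 -4.42] open 0.0227 q7 [-0.97  0.33  0.66  1.32 -0.2   1.55 -1.01]
shift cm [-0.    0.05 17.77]
```

>>> play_rows --pt "0 0 0.5 0 0 0 1" --pt "0 0 1 0 0 0 1" --pt "0 0 1.5 0 0 0 1" --pt "0 0 1.7 0 0 0 1" --pt "0 0 1.7 0 0 0 1" --pt "0 0 1.7 0 0 0 1" --pt "0 0 1.7 0 0 0 1" --pt "0 0 1.7 0 0 0 1"

```text
time_s: 29.1
eef_pos: [0.4775, 0.2612, 0.3113]
ee_rot: [2.831, 1.361, -0.001]
contact_force: [-0.2, -0.3, -4.6]
opening: 0.0231
gripper_force: 97.8
```

>>> play_rows --pt "0 0 1.5 0 0 0 1" --pt "0 0 1.5 0 0 0 1" --pt "0 0 1.2 0 0 0 1" --pt "0 0 1 0 0 0 1" --pt "0 0 0.6 0 0 0 1" --pt "0 0 0.3 0 0 0 1" --pt "0 0 0.2 0 0 0 1" --pt "0 0 0.2 0 0 0 1"

```text
time_s: 29.9
eef_pos: [0.478, 0.2621, 0.2481]
ee_rot: [-2.831, -1.363, -0.001]
contact_force: [-0.3, -0.6, -5.1]
opening: 0.0232
gripper_force: 97.8
```

>>> play_rows --pt "0 0 0.15 0 0 0 1" --pt "0 0 0.15 0 0 0 1" --pt "0 0 0.15 0 0 0 1" --pt "0 0 0.15 0 0 0 1" --pt "0 0 0 0 0 0 1"

```text
time_s: 30.4
eef_pos: [0.4776, 0.262, 0.2416]
ee_rot: [2.831, 1.363, -0.001]
contact_force: [0.7, 0.2, -4.4]
opening: 0.0232
gripper_force: 97.8
```

```bash
python3 f.py
```

```text
t 30.4 tcp [0.4776 0.262  0.2416] heading 51.42 tilt 0.02 F [ 0.67  0.22 -4.42] open 0.0232 q7 [-0.96  0.43  0.62  1.7  -0.27  1.1  -0.93]
tool F [0.59 0.39 4.42] moment [-0.004  0.038 -0.014]
```

>>> play_rows --pt "0 0 0.1 0 0 0 1" --pt "0 0 0.1 0 0 0 1" --pt "0 0 0.1 0 0 0 1" --pt "0 0 0.1 0 0 0 1" --pt "0 0 0.1 0 0 0 1" --pt "0 0 0.1 0 0 0 1" --pt "0 0 0.1 0 0 0 1" --pt "0 0 0.1 0 0 0 1"

```text
time_s: 31.2
eef_pos: [0.4777, 0.262, 0.2337]
ee_rot: [2.831, 1.363, 0.0]
contact_force: [-1.5, 0.3, -4.8]
opening: 0.0229
gripper_force: 97.8
```

>>> play_rows --pt "0 0 0.08 0 0 0 1" --pt "0 0 0.08 0 0 0 1" --pt "0 0 0.08 0 0 0 1" --pt "0 0 0.08 0 0 0 1" --pt "0 0 0.08 0 0 0 1" --pt "0 0 0 0 0 0 1"

```text
time_s: 31.8
eef_pos: [0.4776, 0.2619, 0.2299]
ee_rot: [-2.831, -1.363, 0.0]
contact_force: [-0.9, -0.5, -2.9]
opening: 0.0229
gripper_force: 97.9
```

>>> play_rows --pt "0 0 0.08 0 0 0 1" --pt "0 0 0.08 0 0 0 1" --pt "0 0 0.08 0 0 0 1" --pt "0 0 0.08 0 0 0 1" --pt "0 0 0.08 0 0 0 1" --pt "0 0 0 0 0 0 1"

```text
time_s: 32.4
eef_pos: [0.4776, 0.262, 0.2257]
ee_rot: [2.831, 1.363, -0.0]
contact_force: [-0.8, -0.7, -2.5]
opening: 0.0229
gripper_force: 98.0
```

```bash
python3 f.py
```

```text
t 32.4 tcp [0.4776 0.262  0.2257] heading 51.41 tilt 0.01 F [-0.76 -0.75 -2.5 ] open 0.0229 q7 [-0.95  0.44  0.61  1.73 -0.29  1.06 -0.92]
tool F [-1.06 -0.13  2.5 ] moment [ 0.107 -0.376 -0.007]
```

>>> play_rows --pt "-0.08 0 0.05 0 0 0 1" --pt "-0.08 0 0.05 0 0 0 1" --pt "0 0 0.08 0 0 0 1" --pt "0 0 0.08 0 0 0 1" --pt "0 0 0 0 0 0 1"

```text
time_s: 32.9
eef_pos: [0.4766, 0.2608, 0.223]
ee_rot: [2.831, 1.363, -0.0]
contact_force: [-1.5, -0.3, -2.0]
opening: 0.0231
gripper_force: 98.0
```

```bash
python3 f.py
```

```text
t 32.9 tcp [0.4766 0.2608 0.223 ] heading 51.42 tilt 0.01 F [-1.54 -0.28 -2.02] open 0.0231 q7 [-0.95  0.44  0.61  1.74 -0.29  1.05 -0.92]
tool F [-1.18 -1.03  2.02] moment [ 0.067 -0.394 -0.007]
```

>>> play_rows --pt "-0.08 0 0 0 0 0 1" --pt "-0.08 0 0 0 0 0 1" --pt "-0.08 0 0 0 0 0 1" --pt "0 0 0 0 0 0 1"

```text
time_s: 33.3
eef_pos: [0.4751, 0.2588, 0.2232]
ee_rot: [2.831, 1.363, -0.0]
contact_force: [-0.8, -0.8, -2.0]
opening: 0.0232
gripper_force: 98.0
```

```bash
python3 f.py
```

```text
t 33.3 tcp [0.4751 0.2588 0.2232] heading 51.41 tilt 0.01 F [-0.76 -0.8  -2.  ] open 0.0232 q7 [-0.95  0.44  0.61  1.74 -0.28  1.05 -0.92]
tool F [-1.1 -0.1  2. ] moment [-0.011 -0.341 -0.012]
```

>>> play_rows --pt "-0.08 0 0 0 0 0 1" --pt "-0.08 0 0 0 0 0 1" --pt "-0.08 0 0 0 0 0 1" --pt "-0.08 0 0 0 0 0 1" --pt "0 0 0 0 0 0 1"

```text
time_s: 33.8
eef_pos: [0.4731, 0.2563, 0.2232]
ee_rot: [2.831, 1.363, -0.0]
contact_force: [-0.0, -1.5, -1.3]
opening: 0.0229
gripper_force: 98.0
```

>>> play_rows --pt "-0.08 0 0 0 0 0 1" --pt "-0.08 0 0 0 0 0 1" --pt "-0.08 0 0 0 0 0 1" --pt "0 0 0 0 0 0 1"

```text
time_s: 34.2
eef_pos: [0.4716, 0.2544, 0.2232]
ee_rot: [-2.831, -1.363, 0.0]
contact_force: [-0.0, -0.6, -0.8]
opening: 0.0233
gripper_force: 98.0
```

```bash
python3 f.py
```

```text
t 34.2 tcp [0.4716 0.2544 0.2232] heading 51.41 tilt 0.0 F [-0.02 -0.6  -0.83] open 0.0233 q7 [-0.95  0.43  0.62  1.76 -0.28  1.05 -0.91]
tool F [-0.48  0.36  0.83] moment [ 0.066 -0.311  0.051]
```

>>> play_rows --pt "-0.08 0 0 0 0 0 1" --pt "-0.08 0 0 0 0 0 1" --pt "-0.08 0 0 0 0 0 1" --pt "0 0 0 0 0 0 1"

```text
time_s: 34.6
eef_pos: [0.4703, 0.2527, 0.2233]
ee_rot: [-2.831, -1.363, -0.001]
contact_force: [1.1, -1.0, -0.3]
opening: 0.023
gripper_force: 97.8
```

```bash
python3 f.py; python3 - <<'E'
from h import *
S=get_image("scene"); u,v=proj(S,sensors.sense()["eef_pos"]+[0,0,-.15]).astype(int);print(u,v)
c=S["image"][max(v-45,0):v+45,max(u-40,0):u+40,::-1];cv2.imwrite("pics/m4.png",cv2.resize(c,None,fx=6,fy=6,interpolation=cv2.INTER_CUBIC))
E
```

```text
t 34.6 tcp [0.4703 0.2527 0.2233] heading 51.41 tilt 0.03 F [ 1.11 -0.99 -0.34] open 0.023 q7 [-0.95  0.43  0.62  1.76 -0.28  1.04 -0.91]
tool F [-0.08  1.48  0.34] moment [0.013 0.001 0.021]
155 171
```

View pics/m4.png

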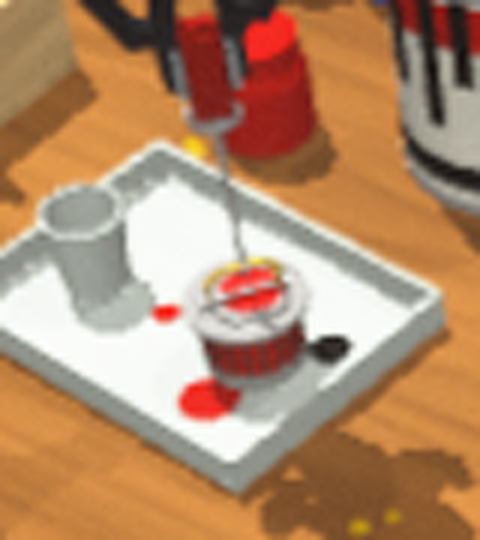

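The scene crop shows the element standing in the tray's free part with the hook still in the yellow loop at (240,265). The side moment has gone to zero, so the element has righted itself. I lower the tip below the bar in stages.

>>> play_rows --pt "0 0 0.15 0 0 0 1" --pt "0 0 0.15 0 0 0 1" --pt "0 0 0.15 0 0 0 1" --pt "0 0 0 0 0 0 1"

```text
time_s: 35.05
eef_pos: [0.47, 0.2526, 0.2184]
ee_rot: [2.83, 1.363, -0.001]
contact_force: [-0.4, 0.5, -1.8]
opening: 0.0233
gripper_force: 97.8
```

```bash
python3 f.py
```

```text
t 35.05 tcp [0.47   0.2526 0.2184] heading 51.42 tilt 0.03 F [-0.44  0.51 -1.84] open 0.0233 q7 [-0.95  0.43  0.61  1.77 -0.28  1.03 -0.91]
tool F [ 0.13 -0.66  1.84] moment [ 0.002 -0.003 -0.009]
```

Free of load. I lower it another 8 mm and then draw the hook out along its -x (tool +x).

>>> play_rows --pt "0 0 0.2 0 0 0 1" --pt "0 0 0.2 0 0 0 1" --pt "0 0 0.2 0 0 0 1" --pt "0 0 0.2 0 0 0 1" --pt "0 0 0 0 0 0 1"

```text
time_s: 35.55
eef_pos: [0.47, 0.2526, 0.2103]
ee_rot: [2.83, 1.363, -0.001]
contact_force: [0.3, 0.4, -1.7]
opening: 0.0232
gripper_force: 97.8
```

>>> play_rows --pt "0.1 0 0 0 0 0 1" --pt "0.1 0 0 0 0 0 1" --pt "0.1 0 0 0 0 0 1" --pt "0.1 0 0 0 0 0 1" --pt "0 0 0 0 0 0 1"

```text
time_s: 36.05
eef_pos: [0.4727, 0.256, 0.2107]
ee_rot: [-2.83, -1.363, -0.0]
contact_force: [-0.1, 0.3, -1.8]
opening: 0.023
gripper_force: 97.8
```

```bash
python3 f.py
```

```text
t 36.05 tcp [0.4727 0.256  0.2107] heading 51.43 tilt 0.0 F [-0.14  0.29 -1.82] open 0.023 q7 [-0.95  0.44  0.61  1.77 -0.29  1.02 -0.9 ]
tool F [ 0.14 -0.29  1.82] moment [ 0.01  -0.07   0.024]
```

>>> play_rows --pt "0.12 0 0 0 0 0 1" --pt "0.12 0 0 0 0 0 1" --pt "0.12 0 0 0 0 0 1" --pt "0 0 0 0 0 0 1"

```text
time_s: 36.45
eef_pos: [0.475, 0.2588, 0.2106]
ee_rot: [2.83, 1.363, 0.0]
contact_force: [0.9, -0.4, -1.1]
opening: 0.0232
gripper_force: 97.8
```

```bash
python3 f.py
```

```text
t 36.45 tcp [0.475  0.2588 0.2106] heading 51.43 tilt 0.0 F [ 0.86 -0.43 -1.14] open 0.0232 q7 [-0.95  0.45  0.61  1.76 -0.29  1.02 -0.91]
tool F [0.2  0.94 1.14] moment [ 0.07   0.004 -0.029]
```

>>> play_rows --pt "0.25 0 0 0 0 0 1" --pt "0.3 0 0 0 0 0 1" --pt "0.3 0 0 0 0 0 1" --pt "0.3 0 0 0 0 0 1" --pt "0.3 0 0 0 0 0 1" --pt "0 0 0 0 0 0 1" --pt "0 0 -0.3 0 0 0 1" --pt "0 0 -0.3 0 0 0 1"

```text
time_s: 37.25
eef_pos: [0.4839, 0.2698, 0.2169]
ee_rot: [2.831, 1.363, -0.0]
contact_force: [-0.5, -0.3, -0.5]
opening: 0.023
gripper_force: 97.8
```

```bash
python3 f.py
```

```text
t 37.25 tcp [0.4839 0.2698 0.2169] heading 51.41 tilt 0.02 F [-0.48 -0.29 -0.46] open 0.023 q7 [-0.95  0.46  0.61  1.72 -0.3   1.05 -0.92]
tool F [-0.53 -0.2   0.46] moment [-0.017 -0.006 -0.047]
```

>>> play_rows --pt "0 0 -0.4 0 0 0 1" --pt "0 0 -0.4 0 0 0 1" --pt "0 0 -0.6 0 0 0 1" --pt "0 0 -1 0 0 0 1" --pt "0 0 -2 0 0 0 1" --pt "0 0 -3 0 0 0 1" --pt "0 0 -4 0 0 0 1" --pt "0 0 -4 0 0 0 1"

```text
time_s: 38.05
eef_pos: [0.4836, 0.2696, 0.3728]
ee_rot: [2.831, 1.362, 0.0]
contact_force: [0.4, -1.0, -1.8]
opening: 0.0228
gripper_force: 97.9
```

```bash
python3 - <<'E'
exec(open("f.py").read())
np.set_printoptions(precision=4,suppress=True)
S=get_image("scene");T=get_image("top");W=get_image("wrist")
for n,p in(("s",S),("t",T),("w",W)):
  print(n,[(np.round(q["uv"],1),atz(p,q["uv"],.004)[:2],round(q["score"],2)) for q in pinpoint(p,"element")[:3]],[(atz(p,q["uv"],.062)[:2],round(q["score"],2)) for q in pinpoint(p,"loop_foot")[:3]])
u,v=proj(S,[.472,.256,.04]).astype(int);u2,v2=proj(W,[.472,.256,.04]).astype(int);print(u2,v2)
a=cv2.resize(S["image"][v-40:v+40,u-40:u+40,::-1],(400,400),interpolation=2);b=cv2.resize(W["image"][max(v2-70,0):max(v2-70,0)+140,max(u2-70,0):max(u2-70,0)+140,::-1],(400,400),interpolation=2)
cv2.imwrite("pics/r5.png",np.hstack([a,b]))
E
```

```text
t 38.05 tcp [0.4836 0.2696 0.3728] heading 51.39 tilt 0.01 F [ 0.36 -0.99 -1.8 ] open 0.0228 q7 [-0.98  0.36  0.65  1.43 -0.22  1.42 -1.  ]
tool F [-0.55  0.9   1.8 ] moment [-0.05  -0.002 -0.044]
s [(array([218.6, 224.2]), array([ 0.418, -0.059]), 0.76), (array([156.7, 186.2]), array([0.4627, 0.2515]), 0.63)] [(array([0.478 , 0.2604]), 0.75), (array([ 0.418 , -0.0423]), 0.67), (array([0.4427, 0.3398]), 0.57)]
t [(array([244.3, 243.6]), array([ 0.4082, -0.0561]), 0.85), (array([165.5, 226.8]), array([0.4697, 0.2596]), 0.65)] [(array([0.4717, 0.2636]), 0.91), (array([ 0.4163, -0.0408]), 0.86), (array([0.4705, 0.3739]), 0.42)]
w [(array([252.4, 172.6]), array([0.4685, 0.2508]), 0.78), (array([255.5, 192.1]), array([0.4495, 0.2175]), 0.29)] [(array([0.4707, 0.2561]), 0.57)]
252 172
```

View pics/r5.png

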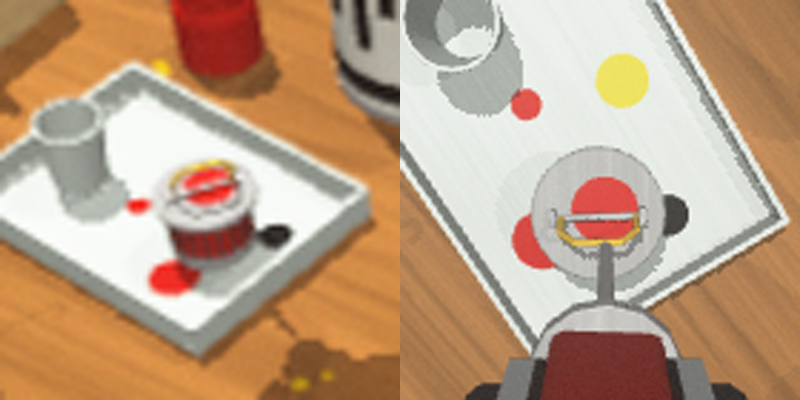

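The element stands upright in the tray's free part, clear of the hook (cap at (598,212) in the wrist crop, cup untouched). Now I carry the hook to the front of its slot.

>>> play_rows --pt "-1.62 1 0 0 0 0 1" --pt "-3.24 2.01 0 0 0 0 1" --pt "-3.24 2.01 0 0 0 0 1" --pt "-3.24 2.01 0 0 0 0 1" --pt "-3.24 2.01 0 0 0 0 1" --pt "-3.24 2.01 0 0 0 0 1" --pt "-3.24 2.01 0 0 0 0 1" --pt "-3.24 2.01 0 0 0 0 1"

```text
time_s: 39.3
eef_pos: [0.449, -0.0165, 0.3704]
ee_rot: [-2.831, -1.361, 0.001]
contact_force: [1.2, -0.0, -0.4]
opening: 0.023
gripper_force: 98.3
```

>>> play_rows --pt "-3.24 2.01 0 0 0 0 1" --pt "-3.24 2.01 0 0 0 0 1" --pt "-3.24 2.01 0 0 0 0 1" --pt "-3.24 2.01 0 0 0 0 1" --pt "-3.24 2.01 0 0 0 0 1" --pt "-3.24 2.01 0 0 0 0 1" --pt "-3.24 2.01 0 0 0 0 1" --pt "-3.24 2.01 0 0 0 0 1"

```text
time_s: 40.1
eef_pos: [0.4127, -0.3187, 0.3704]
ee_rot: [-2.83, -1.362, 0.001]
contact_force: [1.0, -0.1, -0.8]
opening: 0.0231
gripper_force: 98.3
```

>>> play_rows --pt "-3.24 2.01 0 0 0 0 1" --pt "-1.62 1 0 0 0 0 1" --pt "0 0 0 0 0 7.3 1" --pt "0 0 0 0 0 7.3 1" --pt "0 0 0 0 0 7.3 1" --pt "0 0 0 0 0 7.3 1" --pt "0 0 0 0 0 7.3 1" --pt "0 0 0 0 0 0 1"

```text
time_s: 40.9
eef_pos: [0.4065, -0.3738, 0.3702]
ee_rot: [-3.115, -0.403, 0.002]
contact_force: [-0.4, 0.3, -0.8]
opening: 0.0228
gripper_force: 98.2
```

```bash
python3 - <<'E'
from h import *
need([.4077,-.374,.164],14.9)
E
```

```text
t 40.9 tcp [ 0.4065 -0.3738  0.3702] heading 14.74 tilt 0.07 F [-0.38  0.29 -0.84] open 0.0228 q7 [ 0.08  0.46  1.04  1.44 -0.39  1.47 -0.2 ]
shift cm [ 0.14  0.06 20.62]
turn z -0.1556639531841313
```

>>> play_rows --pt "0.14 0.06 2 0 0 -0.15 1" --pt "0 0 4 0 0 0 1" --pt "0 0 4 0 0 0 1" --pt "0 0 4 0 0 0 1" --pt "0 0 3.5 0 0 0 1" --pt "0 0 2 0 0 0 1" --pt "0 0 1.1 0 0 0 1" --pt "0 0 0 0 0 0 1"

```text
time_s: 41.7
eef_pos: [0.4083, -0.3735, 0.1637]
ee_rot: [-3.112, -0.414, 0.002]
contact_force: [0.0, 0.1, -1.7]
opening: 0.0229
gripper_force: 98.4
```

```bash
python3 - <<'E'
from h import *
need([.4722-.006*.9655+.0488*.2605, -.3061-.006*.2605-.0488*.9655,.164],14.9)
E
```

```text
t 41.7 tcp [ 0.4083 -0.3735  0.1637] heading 15.16 tilt 0.13 F [ 0.04  0.13 -1.71] open 0.0229 q7 [ 0.14  0.62  0.91  1.8  -0.57  1.02 -0.03]
shift cm [ 7.33  0.05 -0.04]
turn z 0.2646004826144406
```

>>> play_rows --pt "1 0.02 0 0 0 0.2 1" --pt "1 0.02 0 0 0 0 1" --pt "1 0.02 0 0 0 0 1" --pt "1 0 0 0 0 0 1" --pt "1 0 0 0 0 0 1" --pt "1 0 0 0 0 0 1" --pt "0.9 0 0 0 0 0 1" --pt "0.4 0 0 0 0 0 1"

```text
time_s: 42.5
eef_pos: [0.4809, -0.3551, 0.1645]
ee_rot: [-3.115, -0.408, 0.0]
contact_force: [0.5, -0.5, -1.0]
opening: 0.0227
gripper_force: 98.3
```

>>> play_rows --pt "0 0 0 0 0 0 1" --pt "0 0 0.2 0 0 0 1" --pt "0 0 0.2 0 0 0 1" --pt "0 0 0.1 0 0 0 1" --pt "0 0 0 0 0 0 1"

```text
time_s: 43.0
eef_pos: [0.4793, -0.3558, 0.1595]
ee_rot: [-3.115, -0.406, 0.0]
contact_force: [-0.1, -0.8, -0.8]
opening: 0.0227
gripper_force: 98.3
```

```bash
python3 f.py
```

```text
t 43.0 tcp [ 0.4793 -0.3558  0.1595] heading 14.84 tilt 0.02 F [-0.13 -0.82 -0.84] open 0.0227 q7 [ 0.08  0.68  0.9   1.69 -0.6   1.07 -0.14]
tool F [-0.33  0.76  0.84] moment [0.038 0.047 0.002]
```

>>> play_rows --pt "0 0 0.1 0 0 0 1" --pt "0 0 0.1 0 0 0 1" --pt "0 0 0.1 0 0 0 1" --pt "0 0 0 0 0 0 1"

```text
time_s: 43.4
eef_pos: [0.4797, -0.3557, 0.1566]
ee_rot: [-3.115, -0.406, 0.0]
contact_force: [-0.9, 0.7, -1.3]
opening: 0.0229
gripper_force: 98.4
```

>>> play_rows --pt "0 0 0.05 0 0 0 1" --pt "0 0 0.05 0 0 0 1" --pt "0 0 0 0 0 0 1"

```text
time_s: 43.7
eef_pos: [0.4797, -0.3557, 0.1564]
ee_rot: [-3.115, -0.406, -0.001]
contact_force: [-1.5, 1.7, 6.0]
opening: 0.023
gripper_force: 99.3
```

```bash
python3 f.py
```

```text
t 43.7 tcp [ 0.4797 -0.3557  0.1564] heading 14.87 tilt 0.04 F [-1.49  1.7   6.02] open 0.023 q7 [ 0.09  0.68  0.9   1.69 -0.6   1.06 -0.14]
tool F [-1.   -2.02 -6.02] moment [ 0.549 -0.199  0.02 ]
```

The collar rests on the plate at the same height as at the start. I release it and rise.

>>> play_rows --pt "0 0 0 0 0 0 0.6" --pt "0 0 0 0 0 0 0.4" --pt "0 0 0 0 0 0 0.2" --pt "0 0 0 0 0 0 0.1" --pt "0 0 0 0 0 0 0.1" --pt "0 0 0 0 0 0 0.1" --force 20

```text
time_s: 44.3
eef_pos: [0.4797, -0.3557, 0.1556]
ee_rot: [-3.115, -0.407, 0.0]
contact_force: [-0.2, -0.5, 0.1]
opening: 0.0769
gripper_force: 0.0
```

>>> play_rows --pt "0 0 -0.5 0 0 0 0.1" --pt "0 0 -1.5 0 0 0 0.1" --pt "0 0 -3 0 0 0 0.1" --pt "0 0 -4 0 0 0 0.1" --pt "0 0 -4 0 0 0 0.1" --pt "0 0 -4 0 0 0 0.1" --pt "0 0 -3 0 0 0 0.1" --pt "0 0 0 0 0 0 0.1"

```text
time_s: 45.1
eef_pos: [0.4796, -0.3577, 0.3615]
ee_rot: [3.109, 0.404, 0.008]
contact_force: [0.3, -1.2, -1.1]
opening: 0.0769
gripper_force: 0.0
```

```bash
python3 - <<'E'
exec(open("f.py").read())
W=get_image("wrist");S=get_image("scene")
u,v=proj(W,[.4797,-.3557,.17]).astype(int);print(u,v)
v0,u0=max(v-60,0),max(u-60,0)
a=cv2.resize(W["image"][v0:v0+120,u0:u0+120,::-1],(400,400),interpolation=2)
u,v=proj(S,[.4797,-.3557,.12]).astype(int);b=cv2.resize(S["image"][v-30:v+30,u-30:u+30,::-1],(400,400),interpolation=2)
cv2.imwrite("pics/e6.png",np.hstack([a,b]))
for p in(W,S): print([(atz(p,q["uv"],.135),round(q["score"],2)) for q in pinpoint(p,"hook")[:3]])
E
```

```text
t 45.1 tcp [ 0.4796 -0.3577  0.3615] heading 14.82 tilt 0.47 F [ 0.25 -1.24 -1.12] open 0.0769 q7 [ 0.05  0.53  1.01  1.35 -0.45  1.49 -0.29]
tool F [-0.08  1.26  1.13] moment [-0.057 -0.012  0.05 ]
251 175
[(array([ 0.47740015, -0.35314971,  0.135     ]), 0.64), (array([ 0.43814567, -0.56418034,  0.135     ]), 0.56)]
[(array([ 0.48061506, -0.34638592,  0.135     ]), 0.69), (array([ 0.33373455, -0.64006404,  0.135     ]), 0.62)]
```

View pics/e6.png

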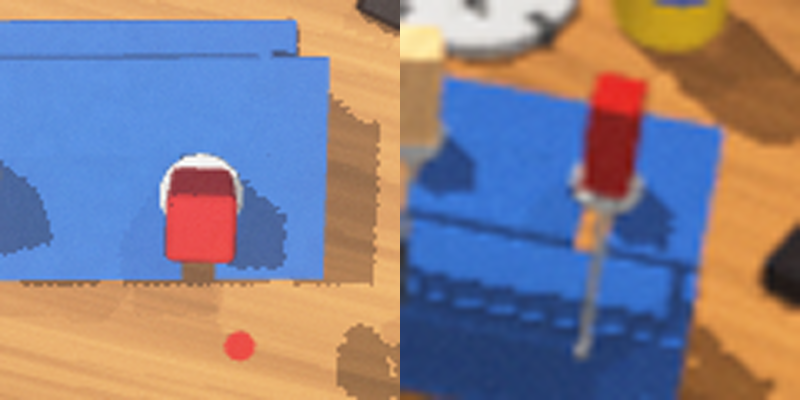

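The hook hangs upright in its slot with the collar flat on the plate, and the gripper is clear. I hand the job in.

```bash
python3 -c "
from rig import ticket; print(ticket.job_done())"
```

```text
the job is handed in; nothing more can be done
None
```

I handed the job in at about 45 s of the 72 s limit: the element stands upright in the free part of the tray, off the hook, and the hook hangs back in its original slot; the hand-in call returned no verdict.

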